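# Make up two valve-part kits

## Task

Make up the two valve-part kits and leave everything else alone. In the blue tray: the yellow lever lying flat and lengthwise in the long bay, and the brass hex nut lying flat in the shorter bay. In the white tray, a row at mid width starting from the red end wall: the steel blank on its side close against that wall and parallel to it, the copper blank close beside it, and the wooden chock flat on the floor with its slope close up against the copper blank, so that the row cannot roll apart.

Things in the scene. Friction and masses are not known exactly. Their poses are not given: they have to be found in the camera images.
- yellow_lever: Loose ball-valve lever with a yellow plastic grip, lying flat, 102 long. Grip: x -50 to +18, 20 wide (y), 14 high. Flat bare-metal tang with a dark square hole: x +16 to +52, 24 wide, 5 thick. Origin on the underside at mid length; x along the lever towards the tang, z up. About 80 g; pick across the 20 mm grip near the origin.
- red_lever: The same lever with a red grip (same sizes and axes as the yellow one): it belongs to neither kit and stays where it is.
- hex_nut: Loose brass hexagon nut with a dark bore spot on top, lying flat: 36 across flats, 41.6 across corners, 22 high. Origin at the centre of the underside, z up; y is square to two opposite flats (so are the directions 60 degrees either side of y). About 150 g.
- steel_blank: Loose solid round bar blank of grey steel lying on its side: diameter 30, length 50, flat ends. Origin at the centre of the cylinder (15 above what it lies on); x along its axis (ends alike); y and z turn as it rolls. About 280 g. It rolls freely: best gripped by its two flat ends, 50 apart.
- copper_blank: Loose solid round bar blank of reddish copper, otherwise as the steel one: diameter 30, length 50, origin at its centre, x along its axis. About 310 g.
- chock: Loose light-wood wedge, 40 long (x), 40 wide (y). Block 26 high from x -20 to +2, then a 45 degree slope falling to a blunt toe 8 high at x +20. Origin at the centre of the underside, z up. About 90 g. Its toe touches a blank when the blank's axis is 33 ahead (+x) of the chock's origin; from 35 on it can be lowered straight down. Pick across the 40 mm width at the block (x about -9).
- blue_tray: Fixed shallow blue tray, outside 230 (x) by 110 (y) by 14 high; walls and divider 5 thick, floor top 5 above the table. Long bay inside 130 by 100, centre x -45, y 0; shorter bay inside 85 by 100, centre x +67.5, y 0. Origin at the centre of the underside, z up. Inside it open the fingers only part way (32 mm free beside a centred nut).
- white_tray: Fixed shallow white tray with one red end wall, outside 150 (x) by 140 (y) by 22 high, walls 5, floor top 5 above the table. Origin at the centre of the underside; x points to the red wall (inner face at x +70). Touching row at y 0, blanks' axes along y: steel at x +55, copper x +25, chock's origin x -8 with its +x to the red wall; up to 15 play in all is fine.
- bottle: Bystander: pale translucent upright bottle with a white cap, 64 diameter, 150 high, loose on the table to the far right (-y). Origin at the centre of its foot. Leave it alone.
- ink_jar: Bystander: grey jar with a black lid and a pale label, 70 diameter, 75 high, loose on the table to the far left (+y). Origin at the centre of its foot. Leave it alone.
Not all that is in view belongs to the job. What is shaped like the hex_nut but pink or turquoise is not meant. What is shaped like the copper_blank but green or turquoise is not meant.

How it is judged (in metres and radians):
At the end, for the whole second after the job is handed in: Yellow lever flat and lengthwise in the blue long bay, nut flat in the short bay. White tray, on the floor within 25 mm of mid width, square within 0.25 rad: steel at the red wall, copper, chock with slope to copper; under 15 mm play in the row. All at rest; red lever within 30 mm of its start (x of yellow_lever in the frame of blue_tray between -0.064 and -0.026 m and y of yellow_lever in the frame of blue_tray between -0.042 and 0.042 m and z of yellow_lever in the frame of blue_tray between 0.001 and 0.009 m and angle between the x axis of yellow_lever and the x axis of blue_tray, either way round below 0.5 rad and angle between each of yellow_lever, hex_nut, chock's own z axis and vertical below 0.12 rad and x of hex_nut in the frame of blue_tray between 0.04 and 0.095 m and y of hex_nut in the frame of blue_tray between -0.036 and 0.036 m and z of hex_nut in the frame of blue_tray between 0.001 and 0.009 m and x of steel_blank in the frame of white_tray between 0.036 and 0.058 m and x of copper_blank in the frame of white_tray between 0.006 and 0.028 m and y of steel_blank in the frame of white_tray between -0.025 and 0.025 m and z of steel_blank in the frame of white_tray between 0.016 and 0.024 m and angle between the x axis of each of steel_blank, copper_blank and the y axis of white_tray, either way round below 0.25 rad and y of copper_blank in the frame of white_tray between -0.025 and 0.025 m and z of copper_blank in the frame of white_tray between 0.016 and 0.024 m and x of chock in the frame of white_tray between -0.0235 and 0.01 m and y of chock in the frame of white_tray between -0.025 and 0.025 m and z of chock in the frame of white_tray between 0.001 and 0.009 m and angle between the x axis of chock and the x axis of white_tray, either way round below 0.25 rad and x of copper_blank in the frame of chock between 0.022 and 0.052 m and linear speed of each of yellow_lever, hex_nut, steel_blank, copper_blank, chock below 0.02 m/s and distance of red_lever from where it was at the start of the episode below 0.03 m); the robot touches nothing.
It fails at once if the red lever is moved more than 30 mm (distance of red_lever from where it was at the start of the episode above 0.03 m).
It fails at once if the bottle is moved more than 30 mm or tipped over (distance of bottle from where it was at the start of the episode above 0.03 m or angle between bottle's own z axis and vertical above 0.5 rad).
It fails at once if the ink jar is moved more than 30 mm or tipped over (distance of ink_jar from where it was at the start of the episode above 0.03 m or angle between ink_jar's own z axis and vertical above 0.5 rad).
It also fails if it takes over 134 s, if anything falls off the work surface, if the arm or the gripper's body presses on something with over 40 N, if the wrist force passes 120 N, or if a joint passes its speed limit or range.

## Robot

A 7-joint arm with a two-finger parallel gripper is mounted at the origin on the work surface. World frame = base frame: x ahead of the robot, y to its left, z up, the work surface at z = 0. Lengths are in mm, angles in rad, forces in N, time in s.
With the tool pointing down it reaches from about 425 to 950 mm from the base axis. Payload 4.7 kg.
Tool frame: the origin (TCP) lies midway between the tips of the shut fingers; the grasp point (between the pads) lies 19 mm behind it; z points along the fingers, y is the line along which they close (so a half turn about z gives the same grasp; the last joint's range is limited). The gripper opens to 87 mm and grips with 3 to 60 N. Pads are 19 mm wide; open, the fingers measure 117 mm over their backs; the gripper's body (75 mm by 190 mm) begins 51 mm behind the grasp point.
Start: joints at [1.274, 0.469, -0.049, 1.532, 0.024, 1.141, -0.082], TCP at [178.661, -650.948, 187.573] pointing down, gripper open.
Joint ranges: [-2.59, 2.59], [-0.33, 1.99], [-1.39, 1.29], [0.1, 2.45], [-1.04, 4.18], [0.21, 1.99], [-2.66, 2.66]. Speed limits (rad/s): [2.57, 2.57, 3.14, 3.14, 3.14, 3.14, 3.14].

## Interface

Orientations are given as a unit quaternion [x, y, z, w].
In Python, from station import robot, eyes, order gives the robot as it stands.
- The arm moves only by the tool drive_tool, never from a script. Its argument "series" is a list of rows, each an object of numbers: "tx", "ty", "tz": the shift along the tool's x, y, z in units of 0.02 m (1.0 is 0.02 m); "yaw": the turn about the tool's z in units of 0.12 rad (1.0 is 0.12 rad); "gripper": the opening, from -1 (shut) to 1 (fully open), so that 0 is half open. A call has 1 to 20 rows; each row shifts and turns the commanded pose from where the row before left it, along the tool's axes as they then stand; what a row does not reach is not made up. A row lasts 1/10 s, in which the tool goes at most 50 mm and 8.59 degrees, less where a joint would pass 70% of its speed; a pose out of reach is approached as far as the arm can. A call with a number of a shift or a turn outside -1 to 1 is refused whole. A call with a gripper value outside its range is refused whole. The fingers move at their own pace and stop on an object; "force" is the grip in N (left out, the last holds). Time passes only in rows, so rows that do not move let the fingers close. It gives the time, the measured TCP pose, the force, the opening and the grip force at its end, in the units of the state.
- robot.get_obs(): the state, without advancing time (a new reading comes with each control period).
- eyes.capture(name): name is "scene" or "top" or "wrist"; returns a dict with "image" (480x640x3 uint8, red, green, blue), "range_z" (480x640 float32, mm along the optical axis (not along the pixel's ray), 0 where there is no reading), "mtx" (3x3 intrinsics, pixels), "pose" (4x4, takes a point from camera to world coordinates). Camera axes: x right, y up, looking along -z (the intrinsics and any distortion apply to the point x, -y, -z); pixel columns grow to the right and rows downward; lengths in mm; the calibration is good to about 2 mm. A picture is of the moment at which its call begins.
- order.sign_off(): hands the job in; it is judged then, once.
The state is a dict: "time": time; "q": joint angles; "dq": joint speeds; "effort": joint torques, N m; "tcp_pos": TCP position; "eef_rot": TCP orientation; "force": force on the tool from outside, world axes, zero at the start; "wrist_torque": the same for the moment, N m; "gripper_width": finger opening in mm; "finger_force": force on a finger pad.
Only numpy, scipy, OpenCV 4.12 (cv2) and the standard library are available. Lean on these libraries where they do the work, as an engineer would, in place of code of your own. Each camera call takes 0.05 s, during which the arm holds its last target. There are 200 camera calls.

## Working session

There is one attempt and no reset: what is moved stays moved. The work goes in short steps, Python scripts to look and compute and a tool call to move; the robot and the scene stay as the last step left them, time stands still between calls to the robot, and variables do not carry over. Pictures are saved under pics/ and viewed, at most 14 in all, crops included, and the job is handed in when it is done.

Besides the shell and the picture viewer there is one more tool, called after "Emit:" by a JSON object that holds its "method" and its "body". drive_tool: Moves the arm, as the interface text tells. Its arguments: {"type":"object","properties":{"series":{"type":"array"},"force":{"type":"number"}},"required":["series"]}

```bash
mkdir -p pics; ls; cat > h.py <<'E'
import numpy as np, cv2
from station import robot, eyes, order
def cap(n,save=None):
    c=eyes.capture(n)
    if save: cv2.imwrite('pics/'+save,cv2.cvtColor(c['image'],cv2.COLOR_RGB2BGR))
    return c
def world(c):
    z=c['range_z'].astype(float);K=c['mtx'];v,u=np.mgrid[:480,:640]
    p=np.stack([(u-K[0,2])/K[0,0]*z,-(v-K[1,2])/K[1,1]*z,-z],-1)
    w=p@c['pose'][:3,:3].T+c['pose'][:3,3]; w[z==0]=np.nan
    return w
E
python3 - <<'E'
from h import *
c=cap('top','top1.png'); np.savez('top1.npz',**c)
s=cap('scene','scene1.png')
print(c['mtx'],c['pose']); o=robot.get_obs(); print({k:np.round(v,3) for k,v in o.items()})
E
```

```text
pics
[[490.02741269   0.         316.41636055]
 [  0.         490.02741269 241.58421495]
 [  0.           0.           1.        ]] [[ 1.36143226e-01  9.64237581e-01 -2.27400327e-01  2.20417886e+02]
 [-9.90686997e-01  1.32988118e-01 -2.92135999e-02 -1.47262822e+01]
 [ 2.07269070e-03  2.29259781e-01  9.73363065e-01  1.25532446e+03]
 [ 0.00000000e+00  0.00000000e+00  0.00000000e+00  1.00000000e+00]]
{'time': np.float64(0.1), 'q': array([ 1.274,  0.469, -0.049,  1.534,  0.024,  1.141, -0.082]), 'dq': array([ 0.001, -0.002,  0.001, -0.004, -0.002,  0.002, -0.001]), 'effort': array([ 1.0000e-03, -5.0917e+01, -8.1000e-02, -2.3683e+01, -6.2000e-02,
        3.4000e-02,  0.0000e+00]), 'tcp_pos': array([ 178.479, -650.338,  186.604]), 'eef_rot': array([ 0.991,  0.134, -0.   , -0.001]), 'force': array([-0.004,  0.231,  0.037]), 'wrist_torque': array([ 0.031, -0.02 ,  0.021]), 'finger_force': np.float64(0.0), 'gripper_width': np.float64(87.295)}
```

View pics/top1.png

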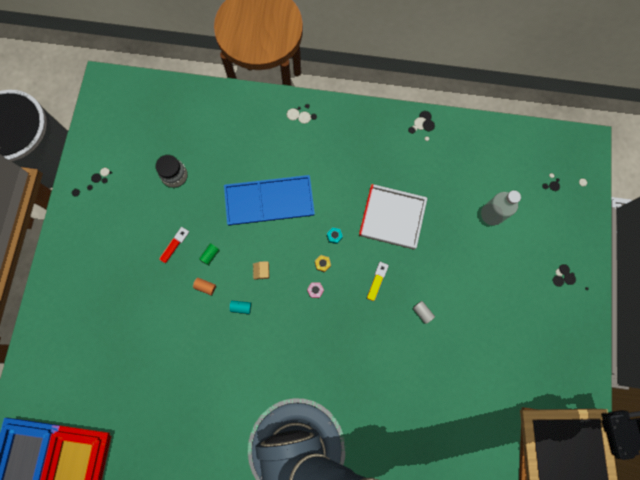

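View pics/scene1.png

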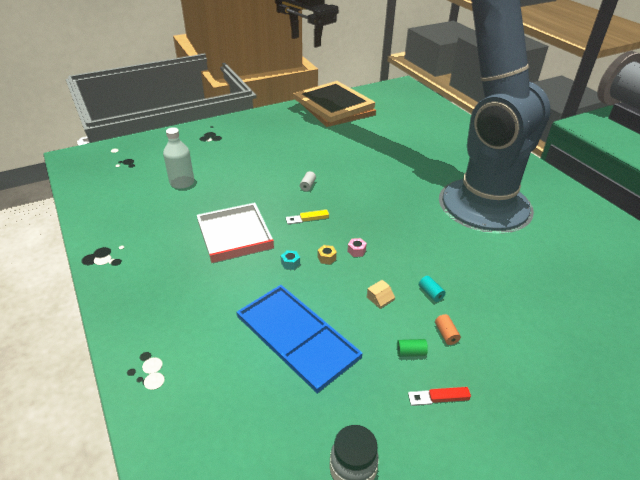

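The top view shows:
- Nut shapes: turquoise (335,235), brass/yellow (323,263) and pink (316,290). Brass fits the description.
- Blanks: copper/orange (204,286), green (209,254), turquoise (240,307) and grey steel (424,312). Copper and steel are meant.
- Levers: yellow (378,281), red (174,245).
- Chock (261,270).
- White tray (394,216), with its red wall to the left.
- Blue tray (269,200), with its long bay to the right.

I'll confirm with one enlarged crop and measure.

```bash
cat > m.py <<'E'
from h import *
c=cap('top'); w=world(c); im=c['image']
hsv=cv2.cvtColor(im,cv2.COLOR_RGB2HSV)
cr=im[160:335,150:450]; cv2.imwrite('pics/crop1.png',cv2.cvtColor(cv2.resize(cr,None,fx=2.66,fy=2.66,interpolation=cv2.INTER_CUBIC),cv2.COLOR_RGB2BGR))
# objects: height above table
H=w[...,2]
seeds=dict(yel=(378,281),red=(174,245),nut=(323,263),steel=(424,312),cop=(204,286),chock=(261,270),blue=(269,200),white=(394,216),jar=(170,170),bot=(500,208))
print('table z',np.nanmedian(H[330:360,200:300]))
m=(np.nan_to_num(H)>3).astype(np.uint8)
n,l,st,ce=cv2.connectedComponentsWithStats(m,connectivity=4)
for k,(u,v) in seeds.items():
    lab=np.bincount(l[v-4:v+5,u-4:u+5].ravel(),minlength=n); lab[0]=0; i=lab.argmax()
    P=w[l==i]; 
    if len(P)<5: print(k,'none'); continue
    r=cv2.minAreaRect(P[:,:2].astype(np.float32))
    print(k,len(P),'med',np.round(np.median(P,0),1),'rect c',np.round(r[0],1),'size',np.round(r[1],1),'ang',round(r[2],1),'zmax',round(np.percentile(P[:,2],95),1))
    if k in('blue','white'): print(np.round(cv2.boxPoints(r)))
for u,v in seeds.values(): print(np.round(w[v,u]),im[v,u])
E
python3 m.py
```

```text
table z 0.17709437359462754
yel 306 med [ 425.7 -143.6   12.3] rect c [ 429.8 -146.2] size [ 26.  105.2] ang 75.0 zmax 17.7
red 336 med [447.1 391.8  11.7] rect c [454.  394.1] size [ 31.8 106. ] ang 66.0 zmax 17.4
nut 199 med [453.6  -1.4  22.2] rect c [455.6  -1.5] size [40.7 38.8] ang 71.3 zmax 26.6
steel 250 med [ 365.5 -266.8   26.6] rect c [ 367.2 -268.7] size [50.1 31.3] ang 45.6 zmax 31.6
cop 259 med [354.2 287.8  26.8] rect c [354.3 290.6] size [54.2 33.6] ang 76.4 zmax 32.2
chock 265 med [414.8 151.8  23.3] rect c [415.3 154.3] size [44.3 42.8] ang 5.8 zmax 29.5
blue 3089 med [608.6 167.1   6.8] rect c [611.8 166.2] size [122.9 240.9] ang 14.7 zmax 15.9
[[522. 267.]
 [583.  34.]
 [702.  65.]
 [641. 298.]]
white 2692 med [ 608.  -169.4    6.6] rect c [ 612.7 -169.2] size [171.9 157. ] ang 83.0 zmax 23.9
[[ 524. -245.]
 [ 680. -264.]
 [ 701.  -93.]
 [ 545.  -74.]]
jar 795 med [635.1 419.7  72. ] rect c [655.5 440.2] size [109.3  73.6] ang 45.8 zmax 78.7
bot 936 med [ 640.2 -419.1   96.7] rect c [ 675.3 -453.3] size [ 69.2 131.5] ang 44.6 zmax 150.5
[ 429. -147.   16.] [201 204   0]
[450. 386.  20.] [205  29   7]
[455.  -2.  22.] [66 65 64]
[ 365. -267.   30.] [189 190 182]
[354. 286.  30.] [203 127  68]
[414. 151.  29.] [203 173 110]
[607. 164.   8.] [ 43 115 191]
[ 609. -171.    7.] [200 203 205]
[631. 417.  77.] [43 43 42]
[ 634. -415.  105.] [122 131 122]
```

View pics/crop1.png

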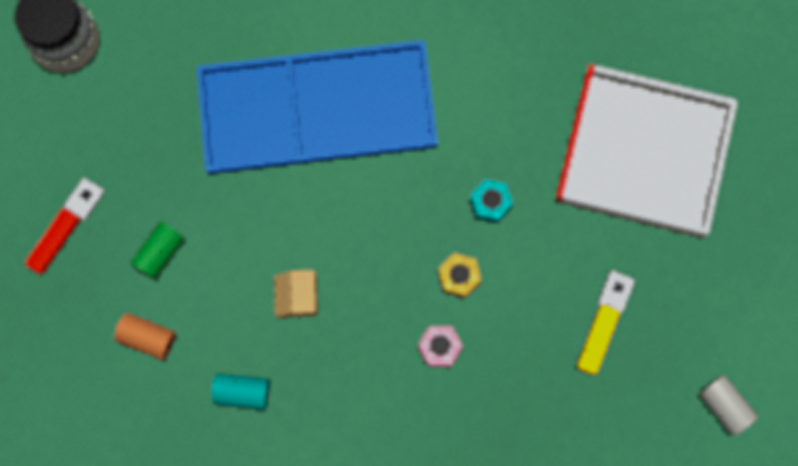

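The crop confirms the targets: brass nut at crop (460,274), copper blank (145,336), steel (728,405), chock (296,293) with its slope facing image left. Next is a small move planner.

```bash
cat > plan.py <<'E'
import sys; from h import *
from scipy.spatial.transform import Rotation as Ro
# usage: plan.py x y z heading_deg(tool x) ; yaw first, then shifts
def plan(x,y,z,hd=None):
    o=robot.get_obs(); R=Ro.from_quat(o['eef_rot']).as_matrix(); p=o['tcp_pos']
    cur=np.degrees(np.arctan2(R[1,0],R[0,0])); hd=cur if hd is None else hd
    d=(hd-cur+180)%360-180
    a=np.radians(cur+d); tx=np.array([np.cos(a),np.sin(a)]); ty=np.array([np.sin(a),-np.cos(a)])
    D=np.array([x,y,z])-p
    print('tcp',np.round(p,1),'hd',round(cur,1),'t',round(o['time'],1),'q7',round(o['q'][6],2),'w',round(o['gripper_width'],1),'| yaw',round(-np.radians(d)/.12,2),'tx',round(D[:2]@tx/20,2),'ty',round(D[:2]@ty/20,2),'tz',round(-D[2]/20,2))
if __name__=='__main__':
    a=[float(v) for v in sys.argv[1:]]; plan(*a)
E
python3 plan.py 366 -267 130 135.6
```

```text
tcp [ 178.5 -650.4  186.7] hd 15.3 t 0.1 q7 -0.08 w 87.4 | yaw -17.49 tx 6.72 ty 20.26 tz 2.84
```

Emit:
{"method": "drive_tool", "body": {"series": [{"yaw":-1},{"yaw":-1},{"yaw":-1},{"yaw":-1},{"yaw":-1},{"yaw":-1},{"yaw":-1},{"yaw":-1},{"yaw":-1},{"yaw":-1},{"yaw":-1},{"yaw":-1},{"yaw":-1},{"yaw":-1},{"yaw":-1},{"yaw":-1},{"yaw":-1},{"yaw":-0.5}]}}

```text
schema error: expected keys tx, ty, tz, yaw, gripper
```

Emit:
{"method": "drive_tool", "body": {"series": [{"ty":1,"tx":0.34},{"ty":1,"tx":0.34},{"ty":1,"tx":0.34},{"ty":1,"tx":0.34},{"ty":1,"tx":0.34},{"ty":1,"tx":0.34},{"ty":1,"tx":0.34},{"ty":1,"tx":0.34},{"ty":1,"tx":0.34},{"ty":1,"tx":0.34},{"ty":1,"tx":0.34,"tz":0.3},{"ty":1,"tx":0.34,"tz":0.3},{"ty":1,"tx":0.34,"tz":0.3},{"ty":1,"tx":0.34,"tz":0.3},{"ty":1,"tx":0.34,"tz":0.3},{"ty":1,"tx":0.34,"tz":0.3},{"ty":1,"tx":0.34,"tz":0.3},{"ty":1,"tx":0.34,"tz":0.3},{"ty":1,"tx":0.3,"tz":0.3},{"ty":1,"tx":0.3,"tz":0.1}]}}

```text
schema error: expected keys tx, ty, tz, yaw, gripper
```

```bash
cat > near.py <<'E'
# wrist view: near.py name x y [zmin rad]  -> rect of points above zmin near (x,y)
import sys; from h import *
n=sys.argv[1]; x,y=map(float,sys.argv[2:4]); zm=float(sys.argv[4]) if len(sys.argv)>4 else 4; rad=float(sys.argv[5]) if len(sys.argv)>5 else 60
cam=sys.argv[6] if len(sys.argv)>6 else 'wrist'
c=cap(cam,n+'.png'); w=world(c)
m=(w[...,2]>zm)&(w[...,2]<60)&(np.hypot(w[...,0]-x,w[...,1]-y)<rad)
k,l,st,ce=cv2.connectedComponentsWithStats(m.astype(np.uint8))
for i in range(1,k):
    if st[i,4]<60: continue
    P=w[l==i]; r=cv2.minAreaRect(P[:,:2].astype(np.float32))
    print(st[i,4],'px',np.round(ce[i]),'rect',np.round(r[0],1),np.round(r[1],1),round(r[2],1),'zmed/95',np.round(np.percentile(P[:,2],[50,95]),1),'rgb',np.median(c['image'][l==i],0))
E
python3 near.py steel 366 -267; python3 plan.py 366 -267 3 135.6
```

```text
tcp [ 178.5 -650.6  186.9] hd 15.3 t 0.2 q7 -0.08 w 86.8 | yaw -17.49 tx 6.72 ty 20.26 tz 9.2
```

View pics/steel.png

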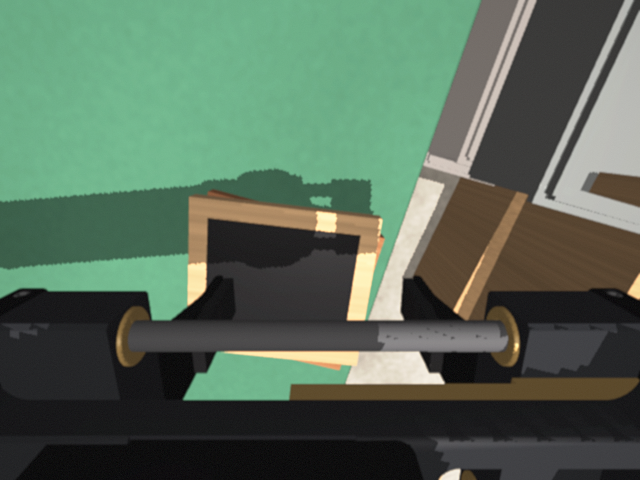

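The calls were refused because every row needs all five keys. The picture shows the fingers at about (215,310) and (425,310), so the view ahead of them is clear.

Emit:
{"method": "drive_tool", "body": {"series": [{"tx":0,"ty":0,"tz":0,"yaw":-1,"gripper":1},{"tx":0,"ty":0,"tz":0,"yaw":-1,"gripper":1},{"tx":0,"ty":0,"tz":0,"yaw":-1,"gripper":1},{"tx":0,"ty":0,"tz":0,"yaw":-1,"gripper":1},{"tx":0,"ty":0,"tz":0,"yaw":-1,"gripper":1},{"tx":0,"ty":0,"tz":0,"yaw":-1,"gripper":1},{"tx":0,"ty":0,"tz":0,"yaw":-1,"gripper":1},{"tx":0,"ty":0,"tz":0,"yaw":-1,"gripper":1},{"tx":0,"ty":0,"tz":0,"yaw":-1,"gripper":1},{"tx":0,"ty":0,"tz":0,"yaw":-1,"gripper":1},{"tx":0,"ty":0,"tz":0,"yaw":-1,"gripper":1},{"tx":0,"ty":0,"tz":0,"yaw":-1,"gripper":1},{"tx":0,"ty":0,"tz":0,"yaw":-1,"gripper":1},{"tx":0,"ty":0,"tz":0,"yaw":-1,"gripper":1},{"tx":0,"ty":0,"tz":0,"yaw":-1,"gripper":1},{"tx":0,"ty":0,"tz":0,"yaw":-1,"gripper":1},{"tx":0,"ty":0,"tz":0,"yaw":-1,"gripper":1},{"tx":0,"ty":0,"tz":0,"yaw":-0.5,"gripper":1}]}}

```text
time: 2.0
tcp_pos: [178.4, -650.8, 187.2]
eef_rot: [0.376, 0.927, 0.0, -0.0]
force: [0.3, -0.4, 1.3]
gripper_width: 87.4
finger_force: 0.0
```

Emit:
{"method": "drive_tool", "body": {"series": [{"tx":0.34,"ty":1,"tz":0,"yaw":0,"gripper":1},{"tx":0.34,"ty":1,"tz":0,"yaw":0,"gripper":1},{"tx":0.34,"ty":1,"tz":0,"yaw":0,"gripper":1},{"tx":0.34,"ty":1,"tz":0,"yaw":0,"gripper":1},{"tx":0.34,"ty":1,"tz":0,"yaw":0,"gripper":1},{"tx":0.34,"ty":1,"tz":0,"yaw":0,"gripper":1},{"tx":0.34,"ty":1,"tz":0,"yaw":0,"gripper":1},{"tx":0.34,"ty":1,"tz":0,"yaw":0,"gripper":1},{"tx":0.34,"ty":1,"tz":0,"yaw":0,"gripper":1},{"tx":0.34,"ty":1,"tz":0,"yaw":0,"gripper":1},{"tx":0.34,"ty":1,"tz":0.3,"yaw":0,"gripper":1},{"tx":0.34,"ty":1,"tz":0.3,"yaw":0,"gripper":1},{"tx":0.34,"ty":1,"tz":0.3,"yaw":0,"gripper":1},{"tx":0.34,"ty":1,"tz":0.3,"yaw":0,"gripper":1},{"tx":0.34,"ty":1,"tz":0.3,"yaw":0,"gripper":1},{"tx":0.34,"ty":1,"tz":0.3,"yaw":0,"gripper":1},{"tx":0.34,"ty":1,"tz":0.3,"yaw":0,"gripper":1},{"tx":0.34,"ty":1,"tz":0.3,"yaw":0,"gripper":1},{"tx":0.3,"ty":1,"tz":0.3,"yaw":0,"gripper":1},{"tx":0.3,"ty":1,"tz":0.1,"yaw":0,"gripper":1}]}}

```text
time: 4.0
tcp_pos: [362.1, -269.3, 131.1]
eef_rot: [0.377, 0.926, 0.0, -0.0]
force: [-0.1, -0.4, 0.8]
gripper_width: 87.2
finger_force: 0.0
```

```bash
python3 near.py steel2 366 -267; python3 plan.py 366 -267 3 135.6
```

```text
1739 px [319. 227.] rect [ 364.7 -270.4] [50. 30.] 45.6 zmed/95 [27.6 30.2] rgb [125. 126. 120.]
tcp [ 363.9 -265.8  131.3] hd 136.0 t 4.0 q7 1.14 w 87.1 | yaw 0.05 tx -0.12 ty 0.03 tz 6.41
```

View pics/steel2.png

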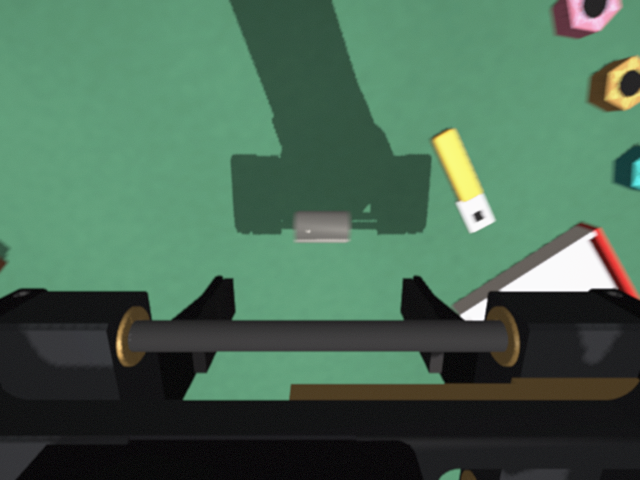

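The steel blank sits between the fingers at (322,227). The wrist depth gives a clean 50x30 outline at (364.7,-270.4).

```bash
python3 plan.py 365.3 -270 3 135.6
```

```text
tcp [ 363.9 -265.8  131.3] hd 136.0 t 4.0 q7 1.14 w 87.1 | yaw 0.05 tx -0.2 ty -0.1 tz 6.41
```

Emit:
{"method": "drive_tool", "body": {"series": [{"tx":-0.2,"ty":-0.1,"tz":1,"yaw":0,"gripper":1},{"tx":0,"ty":0,"tz":1,"yaw":0,"gripper":1},{"tx":0,"ty":0,"tz":1,"yaw":0,"gripper":1},{"tx":0,"ty":0,"tz":1,"yaw":0,"gripper":1},{"tx":0,"ty":0,"tz":1,"yaw":0,"gripper":1},{"tx":0,"ty":0,"tz":0.8,"yaw":0,"gripper":1},{"tx":0,"ty":0,"tz":0.6,"yaw":0,"gripper":1},{"tx":0,"ty":0,"tz":0,"yaw":0,"gripper":1},{"tx":0,"ty":0,"tz":0,"yaw":0,"gripper":0},{"tx":0,"ty":0,"tz":0,"yaw":0,"gripper":-1},{"tx":0,"ty":0,"tz":0,"yaw":0,"gripper":-1},{"tx":0,"ty":0,"tz":0,"yaw":0,"gripper":-1},{"tx":0,"ty":0,"tz":0,"yaw":0,"gripper":-1},{"tx":0,"ty":0,"tz":0,"yaw":0,"gripper":-1},{"tx":0,"ty":0,"tz":0,"yaw":0,"gripper":-1}], "force": 35}}

```text
time: 5.55
tcp_pos: [363.6, -275.2, 3.6]
eef_rot: [0.377, 0.926, -0.0, 0.0]
force: [-0.2, -0.2, -1.0]
gripper_width: 39.0
finger_force: 0.0
```

```bash
python3 - <<'E'
from h import *
# trays from top view: rim points (height band), fit
c=cap('top'); w=world(c); P=w.reshape(-1,3); im=c['image'].reshape(-1,3).astype(int)
for n,cx,cy,lo,hi in (('blue',612,166,11,17),('white',612,-169,18,25)):
    m=(np.hypot(P[:,0]-cx,P[:,1]-cy)<150)&(P[:,2]>lo)&(P[:,2]<hi)
    r=cv2.minAreaRect(P[m,:2].astype(np.float32)); print(n,m.sum(),np.round(r[0],1),np.round(r[1],1),round(r[2],1))
    if n=='white':
        q=m&(im[:,0]>150)&(im[:,1]<90); print('red wall',P[q].mean(0).round(1),q.sum())
E
python3 plan.py 365.3 -270 103 83
```

```text
blue 533 [608.  164.3] [112.3 230.1] 14.8
white 413 [ 602.6 -141.4] [201.7 156.4] 84.0
red wall [613.9 -93.8  22.2] 50
tcp [ 363.5 -275.2    3.6] hd 135.7 t 5.6 q7 0.94 w 35.1 | yaw 7.66 tx 0.27 ty 0.06 tz -4.97
```

```bash
python3 - <<'E'
from h import *
for i in range(4):
    o=robot.get_obs(); print(o['tcp_pos'].round(1),o['q'].round(3),o['gripper_width'],o['finger_force'],o['time'])
    c=cap('wrist','miss.png') if i==3 else cap('wrist')
E
python3 near.py t 365 -270 4 80 top
```

```text
[ 363.5 -275.2    3.6] [ 1.034  0.453 -0.583  2.176  0.425  0.623  0.944] 35.074376344985275 0.0 5.6
[ 363.5 -275.1    3.6] [ 1.034  0.453 -0.583  2.176  0.425  0.623  0.944] 31.027476952116885 0.0 5.65
[ 363.6 -275.2    3.6] [ 1.034  0.453 -0.583  2.176  0.425  0.623  0.944] 26.830091643730512 0.0 5.7
[ 363.6 -275.2    3.6] [ 1.034  0.453 -0.583  2.176  0.425  0.623  0.944] 22.698494278912012 0.0 5.75
```

View pics/miss.png

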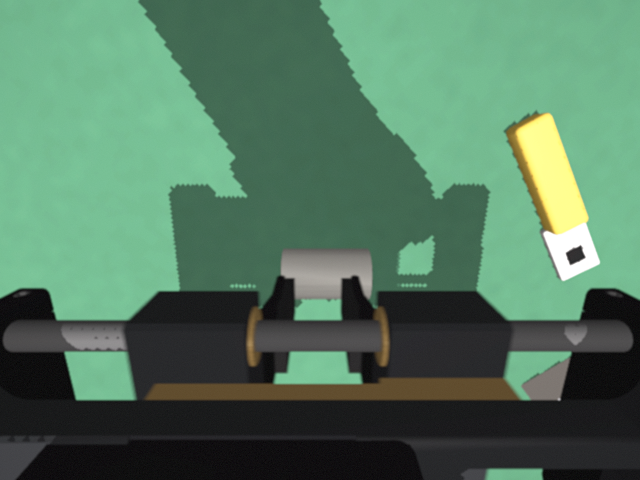

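```bash
python3 - <<'E'
from h import *
c=cap('wrist'); w=world(c); print(c['pose'].round(3)); o=robot.get_obs(); print(o['tcp_pos'],o['eef_rot'].round(3))
T=c['pose']
for u,v in ((325,275),(325,255),(325,295),(287,275),(367,275),(280,300),(350,300)): print(u,v,w[v,u].round(1),c['image'][v,u])
E
```

```text
[[ 6.99000e-01 -6.85000e-01 -2.05000e-01  3.06627e+02]
 [ 7.16000e-01  6.69000e-01  2.01000e-01 -2.20038e+02]
 [-0.00000e+00 -2.87000e-01  9.58000e-01  2.00616e+02]
 [ 0.00000e+00  0.00000e+00  0.00000e+00  1.00000e+00]]
[ 363.50296386 -275.12002295    3.52887368] [ 0.377  0.926 -0.    -0.   ]
325 275 [ 360.7 -267.2   29. ] [167 163 157]
325 255 [ 354.8 -261.3   20.1] [124 121 115]
325 295 [ 369.6 -275.8   28.1] [143 140 134]
287 275 [ 346.1 -281.7   29.7] [119 116 113]
367 275 [ 376.7 -250.9   28.8] [161 157 151]
280 300 [ 343.7 -278.9   66.5] [13 12 13]
350 300 [ 365.  -257.3   66.3] [14 14 15]
```

```bash
python3 - <<'E'
from h import *
c=cap('wrist'); w=world(c); o=robot.get_obs(); T=np.linalg.inv(c['pose']);K=c['mtx']
def pr(p):
    q=T[:3,:3]@np.array(p)+T[:3,3]; return (K@(np.array([q[0],-q[1],-q[2]])/-q[2]))[:2].round()
p=o['tcp_pos']; print(p,o['gripper_width'],o['finger_force'],[pr(p+[0,0,h]) for h in (0,19,40,60)])
g=(c['image'].max(2)<60); v,u=np.nonzero(g&(np.arange(480)[:,None]<330)&(np.abs(np.arange(640)-320)<75)); z=w[v,u]
z=z[z[:,2]>5]; print(np.percentile(z[:,2],[0,1,5,50,95]), z[z[:,2].argsort()[:5]].round(1))
print(pr([364.7,-269,30]))
for r in range(275,372,6): print(r,w[r,277:300:4,2].round(0),w[r,345:368:4,2].round(0))
E
```

```text
[ 363.55065573 -275.10821535    3.52873049] 6.957347077041793 0.0 [array([318., 270.]), array([318., 283.]), array([318., 300.]), array([318., 320.])]
[ 38.63030208  41.57778379  48.62935866 118.50968021 131.33975253] [[ 349.6 -276.    38.6]
 [ 350.9 -274.4   39. ]
 [ 363.1 -261.9   39. ]
 [ 364.  -258.6   39.1]
 [ 361.9 -263.    39.3]]
[328. 283.]
275 [ 1. 30. 29. 29. 29. 28.] [30. 29. 28. 28. 29. 29.]
281 [ 1. 29. 29. 47. 47. 43.] [46. 29. 30. 28. 30. 29.]
287 [-1. 30. 30. 53. 53. 50.] [52. 30. 29. 28. 30. 28.]
293 [116. 113.  28.  60.  59.  57.] [ 59.  60.  29. 115. 116. 115.]
299 [119. 114.  65.  65.  64.  62.] [ 64.  66.  -1. 118. 119. 119.]
305 [122. 115.  70.  72.  68.  69.] [ 71.  72.  71. 121. 122. 121.]
311 [124. 123.  77.  75.  73.  73.] [ 76.  75. 120. 123. 125. 125.]
317 [124. 122.  80.  80.  79.  79.] [ 80.  82. 121. 125. 128. 128.]
323 [127. 124. 123. 123. 122. 123.] [123. 122. 122. 126. 129. 130.]
329 [128. 125. 124. 124. 125. 125.] [125. 125. 124. 128. 130. 131.]
335 [129. 125. 126. 126. 125. 126.] [125. 126. 126. 128. 130. 132.]
341 [130. 126. 126. 126. 125. 126.] [126. 126. 127. 128. 131. 133.]
347 [129. 126. 126. 126. 126. 126.] [126. 127. 127. 129. 131. 132.]
353 [130. 125. 107.  94.  88.  87.] [ 91. 105. 123. 129. 132. 132.]
359 [129. 125. 109.  96.  87.  87.] [ 91. 107. 123. 130. 131. 133.]
365 [128. 119. 109.  96.  87.  88.] [ 92. 106. 117. 128. 132. 132.]
371 [128. 120. 109.  97.  87.  88.] [ 94. 107. 118. 126. 132. 132.]
```

The fingers closed above the blank. The wrist depth shows the tips at z≈39 while the reported TCP z is 3.5, so the tips seem to sit about 35 mm above the reported TCP. I'll open and check from the picture again.

Emit:
{"method": "drive_tool", "body": {"series": [{"tx":0,"ty":0,"tz":0,"yaw":0,"gripper":1},{"tx":0,"ty":0,"tz":0,"yaw":0,"gripper":1},{"tx":0,"ty":0,"tz":0,"yaw":0,"gripper":1},{"tx":0,"ty":0,"tz":0,"yaw":0,"gripper":1},{"tx":0,"ty":0,"tz":0,"yaw":0,"gripper":1},{"tx":0,"ty":0,"tz":0,"yaw":0,"gripper":1},{"tx":0,"ty":0,"tz":0,"yaw":0,"gripper":1},{"tx":0,"ty":0,"tz":0,"yaw":0,"gripper":1},{"tx":0,"ty":0,"tz":0,"yaw":0,"gripper":1}]}}

```text
time: 6.85
tcp_pos: [363.5, -275.2, 3.6]
eef_rot: [0.377, 0.926, -0.0, 0.0]
force: [-0.7, -0.1, -0.0]
gripper_width: 70.9
finger_force: 0.0
```

```bash
cat > tips.py <<'E'
from h import *
# finger tip position from wrist depth: dark pixels left/right, rows<330
c=cap('wrist'); w=world(c); o=robot.get_obs()
g=(c['image'].max(2)<60)&np.isfinite(w[...,2]); v,u=np.nonzero(g); 
R=np.hypot(w[v,u,0]-o['tcp_pos'][0],w[v,u,1]-o['tcp_pos'][1])
k=(R<60)&(w[v,u,2]<110+o['tcp_pos'][2])
for s,n in ((u<320,'L'),(u>=320,'R')):
    z=w[v,u][k&s]; z=z[z[:,2]>5]
    if len(z): z=z[z[:,2].argsort()]; print(n,z[:60:12].round(1).tolist())
print(o['tcp_pos'].round(1),o['gripper_width'],o['time'])
E
python3 tips.py; python3 near.py st3 365 -269 4 60
```

```text
L [[337.8, -300.5, 38.2], [332.7, -295.4, 39.2], [326.5, -297.5, 39.7], [329.3, -295.9, 40.2], [340.8, -303.1, 40.6]]
R [[386.5, -248.0, 37.3], [381.3, -242.5, 39.0], [384.2, -238.4, 39.6], [389.8, -251.6, 40.1], [383.4, -238.7, 40.4]]
[ 363.6 -275.2    3.6] 74.90458937517606 6.9
4488 px [326. 274.] rect [ 363.3 -268.9] [50.2 27.1] 46.9 zmed/95 [27.7 30.1] rgb [146. 143. 137.]
712 px [235. 294.] rect [ 334.5 -301. ] [ 8.2 22.9] 69.1 zmed/95 [49.6 58.9] rgb [21. 21. 22.]
706 px [400. 294.] rect [ 388.3 -246.1] [ 8.  22.8] 22.4 zmed/95 [49.5 58.9] rgb [21. 20. 21.]
```

The tips do sit at z≈37, which is 34 mm above the reported TCP. From here on I'll aim by the measured tip height. I correct xy by about (4, 5) mm and go down in gentle steps, watching the force.

Emit:
{"method": "drive_tool", "body": {"series": [{"tx":0.19,"ty":0.23,"tz":0,"yaw":0,"gripper":1},{"tx":0,"ty":0,"tz":0,"yaw":0,"gripper":1},{"tx":0,"ty":0,"tz":0.4,"yaw":0,"gripper":1},{"tx":0,"ty":0,"tz":0.4,"yaw":0,"gripper":1},{"tx":0,"ty":0,"tz":0.3,"yaw":0,"gripper":1},{"tx":0,"ty":0,"tz":0.2,"yaw":0,"gripper":1},{"tx":0,"ty":0,"tz":0.2,"yaw":0,"gripper":1},{"tx":0,"ty":0,"tz":0,"yaw":0,"gripper":1}]}}

```text
time: 7.75
tcp_pos: [363.7, -268.9, -27.0]
eef_rot: [0.377, 0.926, 0.0, -0.001]
force: [-0.6, -0.5, 0.2]
gripper_width: 87.4
finger_force: 0.0
```

```bash
python3 tips.py; python3 near.py st4 365 -269 4 60
```

```text
L [[325.4, -294.3, 7.7], [320.6, -297.6, 8.9], [324.2, -295.3, 9.4], [320.6, -296.4, 9.8], [328.4, -296.0, 10.2]]
R [[388.4, -230.3, 6.7], [390.2, -234.4, 8.8], [387.7, -231.8, 9.2], [396.7, -240.9, 9.7], [390.6, -225.3, 10.0]]
[ 363.9 -269.1  -26.7] 87.29717648380391 7.8
4748 px [317. 297.] rect [ 359.4 -265.3] [50. 16.] 45.7 zmed/95 [26.4 30. ] rgb [146. 143. 138.]
1668 px [212. 302.] rect [ 328.8 -299.1] [10.9 24.1] 79.4 zmed/95 [31.6 49.9] rgb [22. 21. 22.]
1670 px [423. 302.] rect [ 393. -234.] [11.2 24.7] 13.1 zmed/95 [31.3 49.8] rgb [21. 21. 22.]
463 px [201. 362.] rect [ 334.8 -305.5] [ 6.1 13.1] 47.6 zmed/95 [57.3 59.1] rgb [42. 41. 42.]
472 px [434. 362.] rect [ 399.  -239.5] [ 5.8 12.9] 43.6 zmed/95 [57.3 59.2] rgb [75.5 77.  75. ]
```

Emit:
{"method": "drive_tool", "body": {"series": [{"tx":0,"ty":0,"tz":0.1,"yaw":0,"gripper":0.3},{"tx":0,"ty":0,"tz":0,"yaw":0,"gripper":-1},{"tx":0,"ty":0,"tz":0,"yaw":0,"gripper":-1},{"tx":0,"ty":0,"tz":0,"yaw":0,"gripper":-1},{"tx":0,"ty":0,"tz":0,"yaw":0,"gripper":-1},{"tx":0,"ty":0,"tz":0,"yaw":0,"gripper":-1},{"tx":0,"ty":0,"tz":0,"yaw":0,"gripper":-1},{"tx":0,"ty":0,"tz":0,"yaw":0,"gripper":-1},{"tx":0,"ty":0,"tz":0,"yaw":0,"gripper":-1}], "force": 35}}

```text
time: 8.75
tcp_pos: [364.1, -269.2, -28.4]
eef_rot: [0.377, 0.926, -0.0, 0.0]
force: [-0.8, 0.1, 1.8]
gripper_width: 49.9
finger_force: 35.0
```

Emit:
{"method": "drive_tool", "body": {"series": [{"tx":0,"ty":0,"tz":-1,"yaw":0,"gripper":-1},{"tx":0,"ty":0,"tz":-1,"yaw":0,"gripper":-1},{"tx":0,"ty":0,"tz":-1,"yaw":0,"gripper":-1},{"tx":0,"ty":0,"tz":-1,"yaw":0,"gripper":-1},{"tx":0,"ty":0,"tz":-1,"yaw":0,"gripper":-1},{"tx":0,"ty":0,"tz":0,"yaw":0,"gripper":-1},{"tx":0,"ty":0,"tz":0,"yaw":0,"gripper":-1}]}}

```text
time: 9.45
tcp_pos: [363.3, -269.1, 71.0]
eef_rot: [0.377, 0.926, -0.0, -0.0]
force: [-0.0, 0.0, -3.2]
gripper_width: 49.5
finger_force: 35.0
```

```bash
python3 plan.py 613 -145 90 83
```

```text
tcp [ 363.3 -269.1   71. ] hd 135.6 t 9.4 q7 1.05 w 49.5 | yaw 7.66 tx 7.68 ty 11.63 tz -0.95
```

Emit:
{"method": "drive_tool", "body": {"series": [{"tx":0,"ty":0,"tz":-0.5,"yaw":0.96,"gripper":-1},{"tx":0,"ty":0,"tz":-0.5,"yaw":0.96,"gripper":-1},{"tx":0,"ty":0,"tz":-0.5,"yaw":0.96,"gripper":-1},{"tx":0,"ty":0,"tz":-0.5,"yaw":0.96,"gripper":-1},{"tx":0,"ty":0,"tz":0,"yaw":0.96,"gripper":-1},{"tx":0,"ty":0,"tz":0,"yaw":0.96,"gripper":-1},{"tx":0,"ty":0,"tz":0,"yaw":0.96,"gripper":-1},{"tx":0,"ty":0,"tz":0,"yaw":0.94,"gripper":-1}]}}

```text
time: 10.25
tcp_pos: [362.7, -268.4, 109.7]
eef_rot: [0.75, 0.661, -0.0, -0.002]
force: [0.0, 0.0, -3.2]
gripper_width: 49.9
finger_force: 35.0
```

Emit:
{"method": "drive_tool", "body": {"series": [{"tx":0.5,"ty":1,"tz":0,"yaw":0,"gripper":-1},{"tx":0.5,"ty":1,"tz":0,"yaw":0,"gripper":-1},{"tx":0.5,"ty":1,"tz":0,"yaw":0,"gripper":-1},{"tx":0.5,"ty":1,"tz":0,"yaw":0,"gripper":-1},{"tx":0.5,"ty":1,"tz":0,"yaw":0,"gripper":-1},{"tx":0.5,"ty":1,"tz":0,"yaw":0,"gripper":-1},{"tx":0.5,"ty":1,"tz":0,"yaw":0,"gripper":-1},{"tx":0.5,"ty":1,"tz":0,"yaw":0,"gripper":-1},{"tx":0.5,"ty":1,"tz":0,"yaw":0,"gripper":-1},{"tx":0.5,"ty":1,"tz":0,"yaw":0,"gripper":-1},{"tx":0.5,"ty":1,"tz":0,"yaw":0,"gripper":-1},{"tx":0.5,"ty":0.6,"tz":0,"yaw":0,"gripper":-1},{"tx":0,"ty":0,"tz":0,"yaw":0,"gripper":-1},{"tx":0,"ty":0,"tz":0,"yaw":0,"gripper":-1}]}}

```text
time: 11.65
tcp_pos: [607.6, -178.1, 110.2]
eef_rot: [0.749, 0.663, -0.001, -0.001]
force: [0.3, -0.4, -4.0]
gripper_width: 49.3
finger_force: 35.0
```

```bash
cat > tray.py <<'E'
from h import *
c=cap('wrist','wt.png'); w=world(c); im=c['image'].astype(int)
red=(im[...,0]>1.8*im[...,1])&(im[...,0]>70)&(w[...,2]>19)&(w[...,2]<25)
P=w[red]; r=cv2.minAreaRect(P[:,:2].astype(np.float32)); print('redtop',red.sum(),np.round(r[0],1),np.round(r[1],1),round(r[2],1))
rim=(w[...,2]>20)&(w[...,2]<24)&(np.hypot(w[...,0]-608,w[...,1]+167)<115)
P=w[rim]; r=cv2.minAreaRect(P[:,:2].astype(np.float32)); print('rim',rim.sum(),np.round(r[0],1),np.round(r[1],1),round(r[2],1))
E
python3 tray.py; python3 plan.py 613 -120 20 83
```

```text
redtop 1170 [532.7 -62.9] [ 43.5 308.2] 67.0
rim 3208 [ 604.4 -166.9] [146.9 140.5] 83.5
tcp [ 607.4 -178.9  110.5] hd 83.0 t 11.7 q7 -0.15 w 49.3 | yaw -0.0 tx 2.96 ty -0.08 tz 4.53
```

View pics/wt.png

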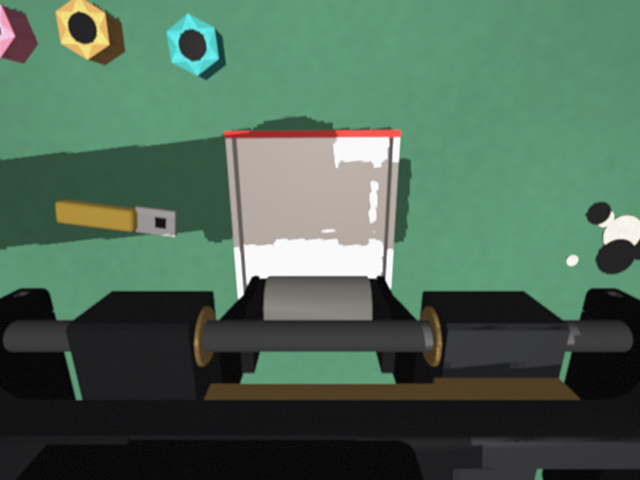

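The red wall runs from (225,133) to (400,133) and the blank is held level. I'll fit the tray frame.

```bash
python3 - <<'E'
from h import *
c=cap('wrist'); w=world(c); im=c['image'].astype(int)
near=(np.hypot(w[...,0]-608,w[...,1]+167)<115)
red=(im[...,0]>1.8*im[...,1])&(im[...,0]>70)&(w[...,2]>19)&(w[...,2]<25)&near
r=cv2.minAreaRect(w[red][:,:2].astype(np.float32)); print('red',red.sum(),np.round(r[0],1),np.round(r[1],1),round(r[2],1))
rim=(w[...,2]>20)&(w[...,2]<24)&near
v,u=np.nonzero(rim)
for s in (u<320,u>=320):
    k=s&(v>150)&(v<280); P=w[v[k],u[k]]
    l=cv2.fitLine(P[:,:2].astype(np.float32),cv2.DIST_HUBER,0,.01,.01).ravel(); print('side',k.sum(),l.round(3),np.degrees(np.arctan2(l[1],l[0])).round(1))
E
```

```text
red 1137 [612.6 -96.5] [  5.  140.1] 83.4
side 816 [ 1.14000e-01  9.93000e-01  5.37943e+02 -1.55752e+02] 83.5
side 811 [ 1.14000e-01  9.94000e-01  6.71502e+02 -1.72015e+02] 83.5
```

Emit:
{"method": "drive_tool", "body": {"series": [{"tx":0.78,"ty":-0.05,"tz":1,"yaw":-0.06,"gripper":-1},{"tx":0.78,"ty":-0.05,"tz":1,"yaw":0,"gripper":-1},{"tx":0.78,"ty":-0.05,"tz":1,"yaw":0,"gripper":-1},{"tx":0.76,"ty":-0.06,"tz":1,"yaw":0,"gripper":-1},{"tx":0,"ty":0,"tz":0.6,"yaw":0,"gripper":-1},{"tx":0,"ty":0,"tz":0,"yaw":0,"gripper":-1},{"tx":0,"ty":0,"tz":0,"yaw":0,"gripper":-1},{"tx":0,"ty":0,"tz":0,"yaw":0,"gripper":-1}]}}

```text
time: 12.55
tcp_pos: [612.8, -118.0, 20.8]
eef_rot: [0.747, 0.664, 0.0, 0.001]
force: [0.5, -0.1, -3.4]
gripper_width: 49.9
finger_force: 35.0
```

```bash
python3 plan.py 610.3 -116.8 -22.5 83.4; python3 near.py x 610 -117 34 40
```

```text
tcp [ 612.8 -118.    20.8] hd 83.3 t 12.6 q7 -0.31 w 49.9 | yaw -0.02 tx 0.05 ty -0.13 tz 2.16
```

Down, release part way (about 62 mm), and up.

Emit:
{"method": "drive_tool", "body": {"series": [{"tx":0.05,"ty":-0.12,"tz":0.6,"yaw":0,"gripper":-1},{"tx":0,"ty":0,"tz":0.6,"yaw":0,"gripper":-1},{"tx":0,"ty":0,"tz":0.5,"yaw":0,"gripper":-1},{"tx":0,"ty":0,"tz":0.25,"yaw":0,"gripper":-1},{"tx":0,"ty":0,"tz":0.15,"yaw":0,"gripper":-1},{"tx":0,"ty":0,"tz":0,"yaw":0,"gripper":-1},{"tx":0,"ty":0,"tz":0,"yaw":0,"gripper":-1},{"tx":0,"ty":0,"tz":0,"yaw":0,"gripper":-1}]}}

```text
time: 13.4
tcp_pos: [610.2, -115.1, -22.1]
eef_rot: [0.747, 0.665, 0.0, 0.0]
force: [-0.4, 0.5, -3.1]
gripper_width: 50.0
finger_force: 35.0
```

Emit:
{"method": "drive_tool", "body": {"series": [{"tx":0,"ty":0,"tz":0,"yaw":0,"gripper":0.25},{"tx":0,"ty":0,"tz":0,"yaw":0,"gripper":0.45},{"tx":0,"ty":0,"tz":0,"yaw":0,"gripper":0.45},{"tx":0,"ty":0,"tz":0,"yaw":0,"gripper":0.45},{"tx":0,"ty":0,"tz":-0.5,"yaw":0,"gripper":0.45},{"tx":0,"ty":0,"tz":-1,"yaw":0,"gripper":0.45},{"tx":0,"ty":0,"tz":-1,"yaw":0,"gripper":0.45},{"tx":0,"ty":0,"tz":-1,"yaw":0,"gripper":1},{"tx":-1,"ty":0,"tz":-1,"yaw":0,"gripper":1},{"tx":-1,"ty":0,"tz":0,"yaw":0,"gripper":1},{"tx":0,"ty":0,"tz":0,"yaw":0,"gripper":1},{"tx":0,"ty":0,"tz":0,"yaw":0,"gripper":1}]}}

```text
time: 14.6
tcp_pos: [604.9, -154.6, 67.8]
eef_rot: [0.747, 0.665, 0.0, -0.0]
force: [-0.7, -0.1, -0.2]
gripper_width: 86.3
finger_force: 0.0
```

```bash
python3 near.py x 610 -116 23.5 40; python3 plan.py 354.3 290 95 165.7
```

```text
2905 px [318. 196.] rect [ 609.3 -116.4] [28.7 49.7] 83.5 zmed/95 [32.9 35.2] rgb [115. 113. 108.]
tcp [ 605.  -153.5   67.5] hd 83.5 t 14.7 q7 -0.21 w 86.7 | yaw -11.96 tx 17.62 ty 18.39 tz -1.37
```

Steel is down square, at tray x≈52, y≈-1. Next, the copper blank.

Emit:
{"method": "drive_tool", "body": {"series": [{"tx":0,"ty":0,"tz":-0.5,"yaw":-1,"gripper":1},{"tx":0,"ty":0,"tz":-0.5,"yaw":-1,"gripper":1},{"tx":0,"ty":0,"tz":-0.5,"yaw":-1,"gripper":1},{"tx":0,"ty":0,"tz":0,"yaw":-1,"gripper":1},{"tx":0,"ty":0,"tz":0,"yaw":-1,"gripper":1},{"tx":0,"ty":0,"tz":0,"yaw":-1,"gripper":1},{"tx":0,"ty":0,"tz":0,"yaw":-1,"gripper":1},{"tx":0,"ty":0,"tz":0,"yaw":-1,"gripper":1},{"tx":0,"ty":0,"tz":0,"yaw":-1,"gripper":1},{"tx":0,"ty":0,"tz":0,"yaw":-1,"gripper":1},{"tx":0,"ty":0,"tz":0,"yaw":-1,"gripper":1},{"tx":0,"ty":0,"tz":0,"yaw":-1,"gripper":1}]}}

```text
time: 15.85
tcp_pos: [605.0, -152.8, 97.3]
eef_rot: [0.119, 0.993, 0.001, -0.0]
force: [0.4, -0.2, 0.2]
gripper_width: 86.9
finger_force: 0.0
```

Emit:
{"method": "drive_tool", "body": {"series": [{"tx":0.97,"ty":1,"tz":0,"yaw":0,"gripper":1},{"tx":0.97,"ty":1,"tz":0,"yaw":0,"gripper":1},{"tx":0.97,"ty":1,"tz":0,"yaw":0,"gripper":1},{"tx":0.97,"ty":1,"tz":0,"yaw":0,"gripper":1},{"tx":0.97,"ty":1,"tz":0,"yaw":0,"gripper":1},{"tx":0.97,"ty":1,"tz":0,"yaw":0,"gripper":1},{"tx":0.97,"ty":1,"tz":0,"yaw":0,"gripper":1},{"tx":0.97,"ty":1,"tz":0,"yaw":0,"gripper":1},{"tx":0.97,"ty":1,"tz":0,"yaw":0,"gripper":1},{"tx":0.97,"ty":1,"tz":0,"yaw":0,"gripper":1},{"tx":0.97,"ty":1,"tz":0,"yaw":0,"gripper":1},{"tx":0.97,"ty":1,"tz":0,"yaw":0,"gripper":1},{"tx":0.97,"ty":1,"tz":0,"yaw":0,"gripper":1},{"tx":0.97,"ty":1,"tz":0,"yaw":0,"gripper":1},{"tx":0.97,"ty":1,"tz":0,"yaw":0,"gripper":1},{"tx":0.97,"ty":1,"tz":0,"yaw":0,"gripper":1},{"tx":0.97,"ty":1,"tz":0,"yaw":0,"gripper":1},{"tx":0.97,"ty":1,"tz":0,"yaw":0,"gripper":1},{"tx":0,"ty":0,"tz":0,"yaw":0,"gripper":1},{"tx":0,"ty":0,"tz":0,"yaw":0,"gripper":1}]}}

```text
time: 17.85
tcp_pos: [352.8, 280.2, 97.4]
eef_rot: [0.121, 0.993, -0.0, -0.0]
force: [-0.0, -0.1, -0.7]
gripper_width: 87.0
finger_force: 0.0
```

```bash
python3 near.py cop 354 290 4 45;  python3 plan.py 354.3 290 -28 165
```

```text
2129 px [327. 233.] rect [353.6 287.8] [49.8 29.8] 76.7 zmed/95 [27.7 30.2] rgb [146.  88.  64.]
tcp [353.4 279.4  97.3] hd 166.0 t 17.9 q7 0.15 w 87.0 | yaw 0.15 tx 0.09 ty 0.52 tz 6.27
```

Emit:
{"method": "drive_tool", "body": {"series": [{"tx":0.09,"ty":0.41,"tz":1,"yaw":-0.1,"gripper":1},{"tx":0,"ty":0,"tz":1,"yaw":0,"gripper":1},{"tx":0,"ty":0,"tz":1,"yaw":0,"gripper":1},{"tx":0,"ty":0,"tz":1,"yaw":0,"gripper":1},{"tx":0,"ty":0,"tz":1,"yaw":0,"gripper":1},{"tx":0,"ty":0,"tz":0.8,"yaw":0,"gripper":1},{"tx":0,"ty":0,"tz":0.48,"yaw":0,"gripper":1},{"tx":0,"ty":0,"tz":0,"yaw":0,"gripper":1},{"tx":0,"ty":0,"tz":0,"yaw":0,"gripper":0.3},{"tx":0,"ty":0,"tz":0,"yaw":0,"gripper":-1},{"tx":0,"ty":0,"tz":0,"yaw":0,"gripper":-1},{"tx":0,"ty":0,"tz":0,"yaw":0,"gripper":-1},{"tx":0,"ty":0,"tz":0,"yaw":0,"gripper":-1},{"tx":0,"ty":0,"tz":0,"yaw":0,"gripper":-1},{"tx":0,"ty":0,"tz":0,"yaw":0,"gripper":-1},{"tx":0,"ty":0,"tz":0,"yaw":0,"gripper":-1},{"tx":0,"ty":0,"tz":0,"yaw":0,"gripper":-1},{"tx":0,"ty":0,"tz":0,"yaw":0,"gripper":-1}], "force": 35}}

```text
time: 19.7
tcp_pos: [354.4, 287.8, -27.9]
eef_rot: [0.117, 0.993, -0.0, 0.0]
force: [-0.8, -0.4, 4.5]
gripper_width: 49.4
finger_force: 35.0
```

Emit:
{"method": "drive_tool", "body": {"series": [{"tx":0,"ty":0,"tz":-1,"yaw":0,"gripper":-1},{"tx":0,"ty":0,"tz":-1,"yaw":0,"gripper":-1},{"tx":0,"ty":0,"tz":-1,"yaw":0,"gripper":-1},{"tx":0,"ty":0,"tz":-1,"yaw":0,"gripper":-1},{"tx":0,"ty":0,"tz":-1,"yaw":1,"gripper":-1},{"tx":0,"ty":0,"tz":0,"yaw":1,"gripper":-1},{"tx":0,"ty":0,"tz":0,"yaw":1,"gripper":-1},{"tx":0,"ty":0,"tz":0,"yaw":1,"gripper":-1},{"tx":0,"ty":0,"tz":0,"yaw":1,"gripper":-1},{"tx":0,"ty":0,"tz":0,"yaw":1,"gripper":-1},{"tx":0,"ty":0,"tz":0,"yaw":1,"gripper":-1},{"tx":0,"ty":0,"tz":0,"yaw":1,"gripper":-1},{"tx":0,"ty":0,"tz":0,"yaw":1,"gripper":-1},{"tx":0,"ty":0,"tz":0,"yaw":1,"gripper":-1},{"tx":0,"ty":0,"tz":0,"yaw":1,"gripper":-1},{"tx":0,"ty":0,"tz":0,"yaw":1,"gripper":-1},{"tx":0,"ty":0,"tz":0,"yaw":0.1,"gripper":-1},{"tx":0,"ty":0,"tz":0,"yaw":0,"gripper":-1}]}}

```text
time: 21.5
tcp_pos: [353.8, 287.5, 71.5]
eef_rot: [0.746, 0.666, -0.0, 0.0]
force: [-0.2, -1.3, -3.2]
gripper_width: 49.7
finger_force: 35.0
```

```bash
python3 plan.py 606.7 -147.6 40 83.4
```

```text
tcp [353.8 287.5  71.5] hd 83.6 t 21.5 q7 -1.16 w 49.7 | yaw 0.02 tx -20.16 ty 15.06 tz 1.57
```

Emit:
{"method": "drive_tool", "body": {"series": [{"tx":-1,"ty":0.75,"tz":0,"yaw":0,"gripper":-1},{"tx":-1,"ty":0.75,"tz":0,"yaw":0,"gripper":-1},{"tx":-1,"ty":0.75,"tz":0,"yaw":0,"gripper":-1},{"tx":-1,"ty":0.75,"tz":0,"yaw":0,"gripper":-1},{"tx":-1,"ty":0.75,"tz":0,"yaw":0,"gripper":-1},{"tx":-1,"ty":0.75,"tz":0,"yaw":0,"gripper":-1},{"tx":-1,"ty":0.75,"tz":0,"yaw":0,"gripper":-1},{"tx":-1,"ty":0.75,"tz":0,"yaw":0,"gripper":-1},{"tx":-1,"ty":0.75,"tz":0,"yaw":0,"gripper":-1},{"tx":-1,"ty":0.75,"tz":0,"yaw":0,"gripper":-1},{"tx":-1,"ty":0.75,"tz":0,"yaw":0,"gripper":-1},{"tx":-1,"ty":0.75,"tz":0,"yaw":0,"gripper":-1},{"tx":-1,"ty":0.75,"tz":0,"yaw":0,"gripper":-1},{"tx":-1,"ty":0.75,"tz":0,"yaw":0,"gripper":-1},{"tx":-1,"ty":0.75,"tz":0,"yaw":0,"gripper":-1},{"tx":-1,"ty":0.75,"tz":0,"yaw":0,"gripper":-1},{"tx":-1,"ty":0.75,"tz":0,"yaw":0,"gripper":-1},{"tx":-1,"ty":0.75,"tz":0,"yaw":0,"gripper":-1},{"tx":-1,"ty":0.75,"tz":0,"yaw":0,"gripper":-1},{"tx":-1,"ty":0.75,"tz":0,"yaw":0,"gripper":-1}]}}

```text
time: 23.5
tcp_pos: [606.4, -145.0, 71.3]
eef_rot: [0.746, 0.666, -0.0, -0.001]
force: [-0.1, 0.1, -2.3]
gripper_width: 49.9
finger_force: 35.0
```

Emit:
{"method": "drive_tool", "body": {"series": [{"tx":0,"ty":0,"tz":0.8,"yaw":0,"gripper":-1},{"tx":0,"ty":0,"tz":0.8,"yaw":0,"gripper":-1},{"tx":0,"ty":0,"tz":0,"yaw":0,"gripper":-1},{"tx":0,"ty":0,"tz":0,"yaw":0,"gripper":-1},{"tx":0,"ty":0,"tz":0,"yaw":0,"gripper":-1}]}}

```text
time: 24.0
tcp_pos: [606.6, -143.0, 40.4]
eef_rot: [0.746, 0.666, 0.0, 0.0]
force: [0.7, 0.4, -2.6]
gripper_width: 49.5
finger_force: 35.0
```

```bash
python3 near.py x 610 -116 23.5 30;python3 near.py x2 607 -147 45 45;  python3 plan.py 606.7 -147.6 -22.5 83.4
```

```text
3485 px [318. 222.] rect [ 609.3 -116.5] [28.8 49.9] 83.5 zmed/95 [32.9 35.2] rgb [135. 132. 127.]
tcp [ 606.9 -143.4   40.7] hd 83.5 t 24.1 q7 -0.21 w 49.7 | yaw 0.01 tx -0.21 ty 0.01 tz 3.16
```

Emit:
{"method": "drive_tool", "body": {"series": [{"tx":-0.24,"ty":0,"tz":0,"yaw":0,"gripper":-1},{"tx":0,"ty":0,"tz":0.6,"yaw":0,"gripper":-1},{"tx":0,"ty":0,"tz":0.8,"yaw":0,"gripper":-1},{"tx":0,"ty":0,"tz":0.8,"yaw":0,"gripper":-1},{"tx":0,"ty":0,"tz":0.5,"yaw":0,"gripper":-1},{"tx":0,"ty":0,"tz":0.3,"yaw":0,"gripper":-1},{"tx":0,"ty":0,"tz":0.15,"yaw":0,"gripper":-1},{"tx":0,"ty":0,"tz":0,"yaw":0,"gripper":-1},{"tx":0,"ty":0,"tz":0,"yaw":0,"gripper":-1},{"tx":0,"ty":0,"tz":0,"yaw":0,"gripper":-1}]}}

```text
time: 25.1
tcp_pos: [606.3, -148.6, -22.8]
eef_rot: [0.747, 0.665, 0.0, 0.0]
force: [0.0, -0.3, -1.3]
gripper_width: 49.9
finger_force: 35.0
```

Emit:
{"method": "drive_tool", "body": {"series": [{"tx":0,"ty":0,"tz":0,"yaw":0,"gripper":0.25},{"tx":0,"ty":0,"tz":0,"yaw":0,"gripper":0.45},{"tx":0,"ty":0,"tz":0,"yaw":0,"gripper":0.45},{"tx":0,"ty":0,"tz":0,"yaw":0,"gripper":0.45},{"tx":0,"ty":0,"tz":-0.5,"yaw":0,"gripper":0.45},{"tx":0,"ty":0,"tz":-1,"yaw":0,"gripper":0.45},{"tx":0,"ty":0,"tz":-1,"yaw":0,"gripper":0.45},{"tx":0,"ty":0,"tz":-1,"yaw":0,"gripper":1},{"tx":0,"ty":0,"tz":-1,"yaw":0,"gripper":1},{"tx":0,"ty":0,"tz":-1,"yaw":0,"gripper":1},{"tx":0,"ty":0,"tz":0,"yaw":0,"gripper":1},{"tx":0,"ty":0,"tz":0,"yaw":0,"gripper":1}]}}

```text
time: 26.3
tcp_pos: [606.0, -148.9, 87.6]
eef_rot: [0.747, 0.665, 0.0, 0.001]
force: [0.5, -0.2, -0.5]
gripper_width: 86.2
finger_force: 0.0
```

```bash
cat > row.py <<'E'
from h import *
c=cap('wrist','row.png'); w=world(c); im=c['image'].astype(int); x=np.array([.1149,.9934]);y=np.array([-.9934,.1149]);O=np.array([604.3,-168.5])
n=(w[...,2]>23.5)&(w[...,2]<45)&(np.hypot(w[...,0]-605,w[...,1]+150)<75)
cop=(im[...,0]>1.25*im[...,2]); d=(w[...,:2]-O); X=d@x; Y=d@y
for nm,m in (('steel',n&~cop),('warm',n&cop)):
    if m.sum()<50: continue
    P=w[m]; r=cv2.minAreaRect(P[:,:2].astype(np.float32)); g=np.array(r[0])-O
    print(nm,m.sum(),'tray x,y',(g@x).round(1),(g@y).round(1),np.round(r[1],1),round(r[2],1),'z95',np.percentile(P[:,2],95).round(1),'crest x',np.median(X[m&(w[...,2]>np.percentile(P[:,2],80))]).round(1))
E
python3 row.py; python3 plan.py 415 153 95 95.8
```

```text
steel 2572 tray x,y 26.4 0.3 [ 80.7 138.1] 84.1 z95 35.2 crest x 52.4
warm 2199 tray x,y 41.8 0.9 [66.  97.5] 83.4 z95 35.2 crest x 20.6
tcp [ 605.3 -148.9   86.7] hd 83.4 t 26.4 q7 -0.18 w 86.3 | yaw -1.8 tx 15.98 ty -7.94 tz -0.42
```

View pics/row.png

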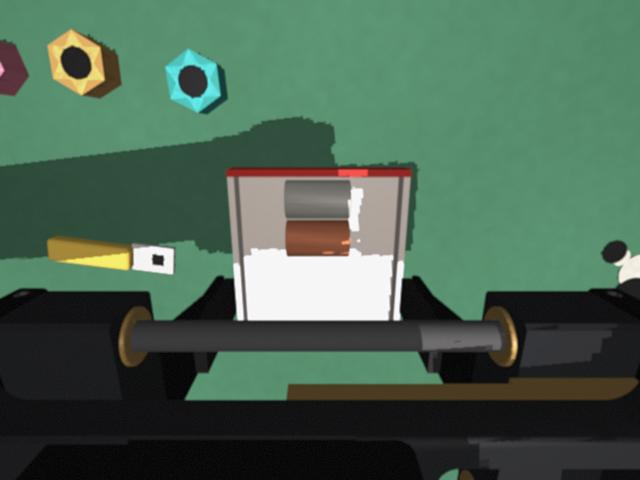

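Steel (318,199) and copper (318,238) lie side by side at tray x 52.4 and 20.6. Next, the chock.

Emit:
{"method": "drive_tool", "body": {"series": [{"tx":0,"ty":0,"tz":-0.4,"yaw":-0.9,"gripper":1},{"tx":0,"ty":0,"tz":0,"yaw":-0.9,"gripper":1},{"tx":1,"ty":-0.5,"tz":0,"yaw":0,"gripper":1},{"tx":1,"ty":-0.5,"tz":0,"yaw":0,"gripper":1},{"tx":1,"ty":-0.5,"tz":0,"yaw":0,"gripper":1},{"tx":1,"ty":-0.5,"tz":0,"yaw":0,"gripper":1},{"tx":1,"ty":-0.5,"tz":0,"yaw":0,"gripper":1},{"tx":1,"ty":-0.5,"tz":0,"yaw":0,"gripper":1},{"tx":1,"ty":-0.5,"tz":0,"yaw":0,"gripper":1},{"tx":1,"ty":-0.5,"tz":0,"yaw":0,"gripper":1},{"tx":1,"ty":-0.5,"tz":0,"yaw":0,"gripper":1},{"tx":1,"ty":-0.5,"tz":0,"yaw":0,"gripper":1},{"tx":1,"ty":-0.5,"tz":0,"yaw":0,"gripper":1},{"tx":1,"ty":-0.5,"tz":0,"yaw":0,"gripper":1},{"tx":1,"ty":-0.5,"tz":0,"yaw":0,"gripper":1},{"tx":1,"ty":-0.5,"tz":0,"yaw":0,"gripper":1},{"tx":1,"ty":-0.5,"tz":0,"yaw":0,"gripper":1},{"tx":0,"ty":0,"tz":0,"yaw":0,"gripper":1},{"tx":0,"ty":0,"tz":0,"yaw":0,"gripper":1}]}}

```text
time: 28.25
tcp_pos: [425.9, 134.2, 94.4]
eef_rot: [0.67, 0.742, -0.001, -0.0]
force: [-0.0, -0.7, -0.6]
gripper_width: 87.0
finger_force: 0.0
```

```bash
python3 near.py chock 415 153 4 45; python3 - <<'E'
from h import *
c=cap('wrist'); w=world(c); m=(w[...,2]>4)&(w[...,2]<40)&(np.hypot(w[...,0]-415,w[...,1]-153)<45)
P=w[m]; t=P[P[:,2]>24.5]; s=P[(P[:,2]<23)]
r=cv2.minAreaRect(t[:,:2].astype(np.float32)); print('block top',np.round(r[0],1),np.round(r[1],1),round(r[2],1)); print('slope mean',s.mean(0).round(1),len(s))
E
python3 plan.py 415 150 95
```

```text
2609 px [306. 212.] rect [413.8 153. ] [40.1 40.4] 10.6 zmed/95 [25.  26.9] rgb [146. 119.  87.]
block top [415.3 145.5] [40.  25.3] 10.5
slope mean [411.6 165.3  15.4] 1082
tcp [426.6 133.5  94.5] hd 95.7 t 28.4 q7 -0.53 w 86.7 | yaw -0.0 tx 0.88 ty -0.5 tz -0.02
```

Emit:
{"method": "drive_tool", "body": {"series": [{"tx":0,"ty":0,"tz":1,"yaw":-0.7,"gripper":1},{"tx":0.63,"ty":-0.45,"tz":1,"yaw":0,"gripper":1},{"tx":0,"ty":0,"tz":1,"yaw":0,"gripper":1},{"tx":0,"ty":0,"tz":1,"yaw":0,"gripper":1},{"tx":0,"ty":0,"tz":1,"yaw":0,"gripper":1},{"tx":0,"ty":0,"tz":0.7,"yaw":0,"gripper":1},{"tx":0,"ty":0,"tz":0.4,"yaw":0,"gripper":1},{"tx":0,"ty":0,"tz":0,"yaw":0,"gripper":1},{"tx":0,"ty":0,"tz":0,"yaw":0,"gripper":0.2},{"tx":0,"ty":0,"tz":0,"yaw":0,"gripper":-1},{"tx":0,"ty":0,"tz":0,"yaw":0,"gripper":-1},{"tx":0,"ty":0,"tz":0,"yaw":0,"gripper":-1},{"tx":0,"ty":0,"tz":0,"yaw":0,"gripper":-1},{"tx":0,"ty":0,"tz":0,"yaw":0,"gripper":-1},{"tx":0,"ty":0,"tz":0,"yaw":0,"gripper":-1},{"tx":0,"ty":0,"tz":0,"yaw":0,"gripper":-1},{"tx":0,"ty":0,"tz":0,"yaw":0,"gripper":-1},{"tx":0,"ty":0,"tz":0,"yaw":0,"gripper":-1},{"tx":0,"ty":0,"tz":0,"yaw":0,"gripper":-1}], "force": 25}}

```text
time: 30.25
tcp_pos: [415.3, 145.3, -27.0]
eef_rot: [0.639, 0.769, 0.0, 0.0]
force: [-0.6, -0.2, 1.8]
gripper_width: 39.8
finger_force: 25.0
```

Emit:
{"method": "drive_tool", "body": {"series": [{"tx":0,"ty":0,"tz":-1,"yaw":0,"gripper":-1},{"tx":0,"ty":0,"tz":-1,"yaw":0,"gripper":-1},{"tx":0,"ty":0,"tz":-1,"yaw":0,"gripper":-1},{"tx":0,"ty":0,"tz":-1,"yaw":0,"gripper":-1},{"tx":0,"ty":0,"tz":-1,"yaw":1,"gripper":-1},{"tx":0,"ty":0,"tz":0,"yaw":1,"gripper":-1},{"tx":0,"ty":0,"tz":0,"yaw":0.5,"gripper":-1},{"tx":0,"ty":0,"tz":0,"yaw":0,"gripper":-1},{"tx":0,"ty":0,"tz":0,"yaw":0,"gripper":-1}]}}

```text
time: 31.15
tcp_pos: [414.8, 145.2, 72.6]
eef_rot: [0.746, 0.666, -0.0, -0.0]
force: [-1.0, -0.2, -1.2]
gripper_width: 39.5
finger_force: 25.0
```

```bash
python3 near.py heldchock 415 150 60 60; python3 - <<'E'
import numpy as np
print(np.array([604.3,-168.5])+(-24.5)*np.array([.1149,.9934]))
E
python3 plan.py 601.5 -192.8 60 83.4
```

```text
[ 601.48495 -192.8383 ]
tcp [414.8 145.2  72.6] hd 83.5 t 31.2 q7 -0.79 w 39.8 | yaw 0.01 tx -15.72 ty 11.21 tz 0.63
```

Emit:
{"method": "drive_tool", "body": {"series": [{"tx":-1,"ty":0.7,"tz":0,"yaw":0,"gripper":-1},{"tx":-1,"ty":0.7,"tz":0,"yaw":0,"gripper":-1},{"tx":-1,"ty":0.7,"tz":0,"yaw":0,"gripper":-1},{"tx":-1,"ty":0.7,"tz":0,"yaw":0,"gripper":-1},{"tx":-1,"ty":0.7,"tz":0,"yaw":0,"gripper":-1},{"tx":-1,"ty":0.7,"tz":0,"yaw":0,"gripper":-1},{"tx":-1,"ty":0.7,"tz":0,"yaw":0,"gripper":-1},{"tx":-1,"ty":0.7,"tz":0,"yaw":0,"gripper":-1},{"tx":-1,"ty":0.7,"tz":0,"yaw":0,"gripper":-1},{"tx":-1,"ty":0.7,"tz":0,"yaw":0,"gripper":-1},{"tx":-1,"ty":0.7,"tz":0,"yaw":0,"gripper":-1},{"tx":-1,"ty":0.7,"tz":0,"yaw":0,"gripper":-1},{"tx":-1,"ty":0.7,"tz":0,"yaw":0,"gripper":-1},{"tx":-1,"ty":0.7,"tz":0,"yaw":0,"gripper":-1},{"tx":-1,"ty":0.7,"tz":0,"yaw":0,"gripper":-1},{"tx":-0.7,"ty":0.7,"tz":0.6,"yaw":0,"gripper":-1},{"tx":0,"ty":0,"tz":0.8,"yaw":0,"gripper":-1},{"tx":0,"ty":0,"tz":0,"yaw":0,"gripper":-1},{"tx":0,"ty":0,"tz":0,"yaw":0,"gripper":-1},{"tx":0,"ty":0,"tz":0,"yaw":0,"gripper":-1}]}}

```text
time: 33.2
tcp_pos: [601.7, -191.0, 45.4]
eef_rot: [0.746, 0.666, 0.0, -0.0]
force: [0.9, -0.6, -2.0]
gripper_width: 39.8
finger_force: 25.0
```

```bash
python3 plan.py 601.6 -191.6 -21.5 83.4; python3 row.py
```

```text
tcp [ 601.7 -191.    45.4] hd 83.5 t 33.2 q7 -0.14 w 39.8 | yaw 0.02 tx -0.03 ty -0.0 tz 3.34
steel 4111 tray x,y 30.2 0.2 [ 74.5 140.1] 80.0 z95 35.2 crest x 52.2
warm 3648 tray x,y 40.9 0.1 [ 68.  106.6] 83.2 z95 35.1 crest x 20.4
```

Emit:
{"method": "drive_tool", "body": {"series": [{"tx":-0.02,"ty":0,"tz":0.8,"yaw":0,"gripper":-1},{"tx":0,"ty":0,"tz":0.8,"yaw":0,"gripper":-1},{"tx":0,"ty":0,"tz":0.8,"yaw":0,"gripper":-1},{"tx":0,"ty":0,"tz":0.5,"yaw":0,"gripper":-1},{"tx":0,"ty":0,"tz":0.3,"yaw":0,"gripper":-1},{"tx":0,"ty":0,"tz":0.13,"yaw":0,"gripper":-1},{"tx":0,"ty":0,"tz":0,"yaw":0,"gripper":-1},{"tx":0.05,"ty":0,"tz":0,"yaw":0,"gripper":-1},{"tx":0.05,"ty":0,"tz":0,"yaw":0,"gripper":-1},{"tx":0,"ty":0,"tz":0,"yaw":0,"gripper":-1},{"tx":0,"ty":0,"tz":0,"yaw":0,"gripper":-1}]}}

```text
time: 34.35
tcp_pos: [602.0, -190.7, -21.5]
eef_rot: [0.747, 0.665, 0.0, 0.0]
force: [-0.0, -0.8, -1.1]
gripper_width: 40.0
finger_force: 25.0
```

Emit:
{"method": "drive_tool", "body": {"series": [{"tx":0,"ty":0,"tz":0,"yaw":0,"gripper":0.1},{"tx":0,"ty":0,"tz":0,"yaw":0,"gripper":0.35},{"tx":0,"ty":0,"tz":0,"yaw":0,"gripper":0.35},{"tx":0,"ty":0,"tz":0,"yaw":0,"gripper":0.35},{"tx":0,"ty":0,"tz":-0.5,"yaw":0,"gripper":0.35},{"tx":0,"ty":0,"tz":-1,"yaw":0,"gripper":0.35},{"tx":0,"ty":0,"tz":-1,"yaw":0,"gripper":0.35},{"tx":0,"ty":0,"tz":-1,"yaw":0,"gripper":1},{"tx":0,"ty":0,"tz":-1,"yaw":0,"gripper":1},{"tx":0,"ty":0,"tz":-1,"yaw":0,"gripper":1},{"tx":0,"ty":0,"tz":0,"yaw":0,"gripper":1},{"tx":0,"ty":0,"tz":0,"yaw":0,"gripper":1}]}}

```text
time: 35.55
tcp_pos: [602.0, -190.8, 89.0]
eef_rot: [0.747, 0.665, 0.0, 0.001]
force: [0.5, -0.1, -1.0]
gripper_width: 85.2
finger_force: 0.0
```

```bash
python3 row.py; python3 near.py x 601 -182 23.5 36;  python3 plan.py 455 -1.7 95
```

```text
steel 2910 tray x,y 15.8 0.2 [100.8 138.4] 83.4 z95 35.2 crest x 52.3
warm 4471 tray x,y 20.3 2.5 [108.2 105. ] 83.4 z95 34.9 crest x 20.4
1019 px [317. 197.] rect [ 605.  -154.6] [16.3 49.7] 83.5 zmed/95 [33.  35.3] rgb [120.  72.  51.]
1990 px [318. 238.] rect [ 601.8 -187.7] [31.5 40. ] 83.2 zmed/95 [30.7 32. ] rgb [139. 111.  79.]
tcp [ 601.  -190.7   87.5] hd 83.4 t 35.6 q7 -0.12 w 86.3 | yaw -0.0 tx 8.55 ty -8.34 tz -0.37
```

View pics/row.png

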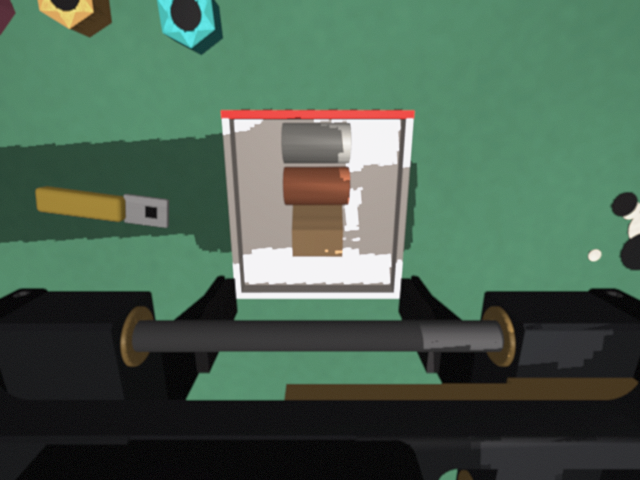

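The row is in: chock (318,230) has its slope against copper (318,187), next to steel (318,143). Play is about 7 mm, which is fine. Next, the brass nut.

Emit:
{"method": "drive_tool", "body": {"series": [{"tx":0.95,"ty":-0.93,"tz":-0.1,"yaw":0,"gripper":0.5},{"tx":0.95,"ty":-0.93,"tz":0,"yaw":0,"gripper":0.5},{"tx":0.95,"ty":-0.93,"tz":0,"yaw":0,"gripper":0.5},{"tx":0.95,"ty":-0.93,"tz":0,"yaw":0,"gripper":0.5},{"tx":0.95,"ty":-0.93,"tz":0,"yaw":0,"gripper":0.5},{"tx":0.95,"ty":-0.93,"tz":0,"yaw":0,"gripper":0.5},{"tx":0.95,"ty":-0.93,"tz":0,"yaw":0,"gripper":0.5},{"tx":0.95,"ty":-0.93,"tz":0,"yaw":0,"gripper":0.5},{"tx":0.95,"ty":-0.93,"tz":0,"yaw":0,"gripper":0.5},{"tx":0,"ty":0,"tz":0,"yaw":0,"gripper":0.5},{"tx":0,"ty":0,"tz":0,"yaw":0,"gripper":0.5}]}}

```text
time: 36.75
tcp_pos: [454.8, -1.7, 89.9]
eef_rot: [0.746, 0.666, -0.0, -0.0]
force: [0.4, 0.3, -0.3]
gripper_width: 65.3
finger_force: 0.0
```

```bash
python3 near.py nut 455 -2 4 35; python3 - <<'E'
from h import *
c=cap('wrist'); w=world(c); m=(w[...,2]>19.5)&(w[...,2]<30)&(np.hypot(w[...,0]-455,w[...,1]+2)<35)
h=cv2.convexHull(w[m][:,:2].astype(np.float32))[:,0]
# heading with min width = normal to flats
a=np.radians(np.arange(0,180,1)); W=np.array([np.ptp(h@[np.cos(t),np.sin(t)]) for t in a])
f=np.array([W[i]+W[(i+60)%180]+W[(i+120)%180] for i in range(60)]); i=f.argmin(); print('flat normals',i,i+60,i+120,W[[i,i+60,i+120]].round(1),W.max().round(1))
print([( (h@[np.cos(t),np.sin(t)]).max()+(h@[np.cos(t),np.sin(t)]).min())/2 for t in (0,np.pi/2)])
E
python3 plan.py 455 -2 95
```

```text
1835 px [317. 237.] rect [453.8  -2.1] [41.3 35.9] 82.8 zmed/95 [22.1 23.4] rgb [153. 118.  69.]
flat normals 52 112 172 [36.4 36.2 35.9] 40.9
[np.float64(453.56849670410156), np.float64(-2.226307868957491)]
tcp [455.6  -2.5  90. ] hd 83.3 t 36.9 q7 -0.42 w 65.4 | yaw -0.0 tx 0.02 ty -0.03 tz -0.25
```

View pics/nut.png

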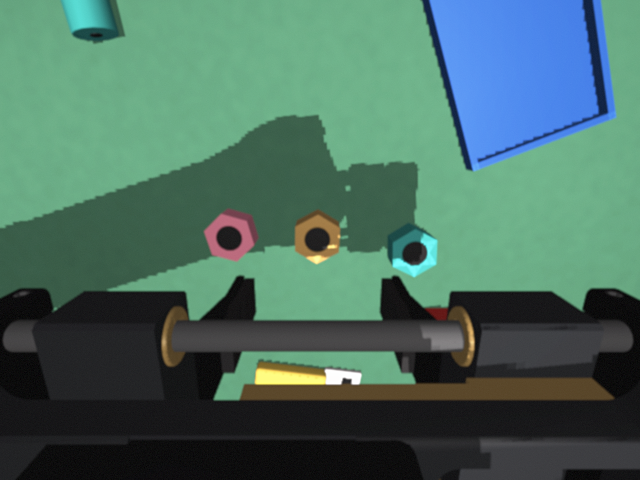

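The brass nut (317,237) sits between pink (230,237) and turquoise (413,250). Its flats are square to the fingers. I'll open only about 52 mm so the fingers clear its neighbours.

Emit:
{"method": "drive_tool", "body": {"series": [{"tx":0,"ty":-0.08,"tz":1,"yaw":0.19,"gripper":0.2},{"tx":0,"ty":0,"tz":1,"yaw":0,"gripper":0.2},{"tx":0,"ty":0,"tz":1,"yaw":0,"gripper":0.2},{"tx":0,"ty":0,"tz":0,"yaw":0,"gripper":0.2},{"tx":0,"ty":0,"tz":1,"yaw":0,"gripper":0.2},{"tx":0,"ty":0,"tz":0.9,"yaw":0,"gripper":0.2},{"tx":0,"ty":0,"tz":0.6,"yaw":0,"gripper":0.2},{"tx":0,"ty":0,"tz":0.4,"yaw":0,"gripper":0.2},{"tx":0,"ty":0,"tz":0,"yaw":0,"gripper":0.2},{"tx":0,"ty":0,"tz":0,"yaw":0,"gripper":-1},{"tx":0,"ty":0,"tz":0,"yaw":0,"gripper":-1},{"tx":0,"ty":0,"tz":0,"yaw":0,"gripper":-1},{"tx":0,"ty":0,"tz":0,"yaw":0,"gripper":-1},{"tx":0,"ty":0,"tz":0,"yaw":0,"gripper":-1},{"tx":0,"ty":0,"tz":0,"yaw":0,"gripper":-1}], "force": 25}}

```text
time: 38.35
tcp_pos: [454.2, -1.5, -27.1]
eef_rot: [0.754, 0.657, 0.0, 0.001]
force: [-0.2, -0.1, 5.2]
gripper_width: 35.8
finger_force: 25.0
```

Emit:
{"method": "drive_tool", "body": {"series": [{"tx":0,"ty":0,"tz":-1,"yaw":0,"gripper":-1},{"tx":0,"ty":0,"tz":-1,"yaw":0,"gripper":-1},{"tx":0,"ty":0,"tz":-1,"yaw":0,"gripper":-1},{"tx":0,"ty":0,"tz":-1,"yaw":0,"gripper":-1},{"tx":0,"ty":0,"tz":-1,"yaw":0,"gripper":-1},{"tx":0,"ty":0,"tz":0,"yaw":0,"gripper":-1},{"tx":0,"ty":0,"tz":0,"yaw":0,"gripper":-1}]}}

```text
time: 39.05
tcp_pos: [453.2, -1.7, 72.0]
eef_rot: [0.754, 0.657, -0.0, 0.0]
force: [0.4, -1.0, -1.5]
gripper_width: 35.8
finger_force: 25.0
```

```bash
python3 plan.py 614 140 75 105
```

```text
tcp [453.2  -1.7  72. ] hd 82.1 t 39.0 q7 -0.47 w 35.8 | yaw -3.33 tx 4.76 ty 9.6 tz -0.15
```

Emit:
{"method": "drive_tool", "body": {"series": [{"tx":0,"ty":0,"tz":-1,"yaw":-0.85,"gripper":-1},{"tx":0,"ty":0,"tz":0,"yaw":-0.85,"gripper":-1},{"tx":0,"ty":0,"tz":0,"yaw":-0.85,"gripper":-1},{"tx":0,"ty":0,"tz":0,"yaw":-0.78,"gripper":-1},{"tx":0.48,"ty":0.96,"tz":0,"yaw":0,"gripper":-1},{"tx":0.48,"ty":0.96,"tz":0,"yaw":0,"gripper":-1},{"tx":0.48,"ty":0.96,"tz":0,"yaw":0,"gripper":-1},{"tx":0.48,"ty":0.96,"tz":0,"yaw":0,"gripper":-1},{"tx":0.48,"ty":0.96,"tz":0,"yaw":0,"gripper":-1},{"tx":0.48,"ty":0.96,"tz":0,"yaw":0,"gripper":-1},{"tx":0.48,"ty":0.96,"tz":0,"yaw":0,"gripper":-1},{"tx":0.48,"ty":0.96,"tz":0,"yaw":0,"gripper":-1},{"tx":0.48,"ty":0.96,"tz":0,"yaw":0,"gripper":-1},{"tx":0.48,"ty":0.96,"tz":0,"yaw":0,"gripper":-1},{"tx":0,"ty":0,"tz":0,"yaw":0,"gripper":-1},{"tx":0,"ty":0,"tz":0,"yaw":0,"gripper":-1}]}}

```text
time: 40.65
tcp_pos: [612.8, 140.7, 90.3]
eef_rot: [0.608, 0.794, -0.002, -0.001]
force: [-0.7, -0.2, -2.3]
gripper_width: 35.8
finger_force: 25.0
```

```bash
python3 - <<'E'
from h import *
c=cap('wrist','bt.png'); w=world(c)
rim=(w[...,2]>12)&(w[...,2]<16.5)&(np.hypot(w[...,0]-608,w[...,1]-165)<140)
v,u=np.nonzero(rim&(np.arange(480)[:,None]<285)); print(len(v))
P=w[v,u]; a=np.radians(104.8); x=np.array([np.cos(a),np.sin(a)]); y=np.array([-x[1],x[0]]); d=P[:,:2]-[608,164.3]
X,Y=d@x,d@y
hx=np.histogram(X,np.arange(-120,125,2.5)); hy=np.histogram(Y,np.arange(-62,63,2.5))
print([(b,n) for n,b in zip(*hx) if n>150]); print([(b,n) for n,b in zip(*hy) if n>150])
for s in (Y>40,Y<-40):
    k=s; l=cv2.fitLine(P[k,:2].astype(np.float32),cv2.DIST_HUBER,0,.01,.01).ravel(); print(np.degrees(np.arctan2(l[1],l[0]))%180, np.median(Y[k]))
E
python3 plan.py 590 229 40 105
```

```text
5084
[(np.float64(17.5), np.int64(159)), (np.float64(20.0), np.int64(445)), (np.float64(22.5), np.int64(313)), (np.float64(107.5), np.int64(310)), (np.float64(110.0), np.int64(586)), (np.float64(112.5), np.int64(394))]
[(np.float64(-52.0), np.int64(732)), (np.float64(-49.5), np.int64(755)), (np.float64(50.5), np.int64(227)), (np.float64(53.0), np.int64(733)), (np.float64(55.5), np.int64(657))]
104.45176 54.61347653054559
105.07216 -49.357598977947674
tcp [612.8 140.1  90.6] hd 105.0 t 40.7 q7 -0.34 w 35.7 | yaw 0.0 tx 4.59 ty 0.05 tz 2.53
```

View pics/bt.png

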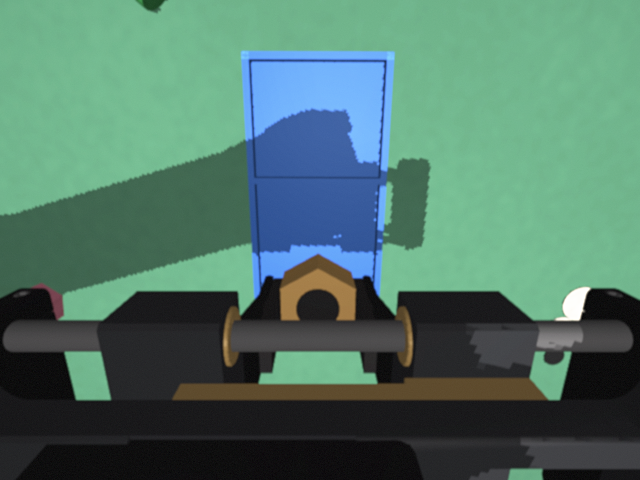

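The short bay is at the far end (318,118) and the divider at row 178. The tray origin comes out at about (605.8,162.4), heading 104.8°. Lowering the nut into it.

Emit:
{"method": "drive_tool", "body": {"series": [{"tx":0.91,"ty":-0.01,"tz":0.2,"yaw":0,"gripper":-1},{"tx":0.91,"ty":-0.01,"tz":0.5,"yaw":0,"gripper":-1},{"tx":0.91,"ty":-0.01,"tz":0.5,"yaw":0,"gripper":-1},{"tx":0.91,"ty":-0.01,"tz":0.5,"yaw":0,"gripper":-1},{"tx":0.9,"ty":-0.01,"tz":0.5,"yaw":0,"gripper":-1},{"tx":0,"ty":0,"tz":1,"yaw":0,"gripper":-1},{"tx":0,"ty":0,"tz":0.9,"yaw":0,"gripper":-1},{"tx":0,"ty":0,"tz":0.7,"yaw":0,"gripper":-1},{"tx":0,"ty":0,"tz":0.5,"yaw":0,"gripper":-1},{"tx":0,"ty":0,"tz":0.3,"yaw":0,"gripper":-1},{"tx":0,"ty":0,"tz":0,"yaw":0,"gripper":-1},{"tx":0,"ty":0,"tz":0,"yaw":0,"gripper":-1}]}}

```text
time: 41.9
tcp_pos: [590.2, 228.5, -19.2]
eef_rot: [0.609, 0.793, 0.0, 0.0]
force: [0.1, 0.0, -1.3]
gripper_width: 35.7
finger_force: 25.0
```

Emit:
{"method": "drive_tool", "body": {"series": [{"tx":0,"ty":0,"tz":0,"yaw":0,"gripper":0.1},{"tx":0,"ty":0,"tz":0,"yaw":0,"gripper":0.2},{"tx":0,"ty":0,"tz":0,"yaw":0,"gripper":0.2},{"tx":0,"ty":0,"tz":0,"yaw":0,"gripper":0.2},{"tx":0,"ty":0,"tz":-0.5,"yaw":0,"gripper":0.2},{"tx":0,"ty":0,"tz":-1,"yaw":0,"gripper":0.2},{"tx":0,"ty":0,"tz":-1,"yaw":0,"gripper":0.2},{"tx":0,"ty":0,"tz":-1,"yaw":0,"gripper":0.5},{"tx":0,"ty":0,"tz":-1,"yaw":0,"gripper":0.5},{"tx":0,"ty":0,"tz":-1,"yaw":0,"gripper":0.5},{"tx":0,"ty":0,"tz":0,"yaw":0,"gripper":0.5},{"tx":0,"ty":0,"tz":0,"yaw":0,"gripper":0.5}]}}

```text
time: 43.1
tcp_pos: [589.9, 228.4, 90.9]
eef_rot: [0.609, 0.793, 0.0, 0.0]
force: [-0.7, -0.6, 1.0]
gripper_width: 64.9
finger_force: 0.0
```

```bash
python3 near.py nutp 588.6 227.7 16 36; python3 plan.py 429 -146 90 75
```

```text
1807 px [318. 239.] rect [589.9 228.3] [35.8 40.6] 14.7 zmed/95 [27.1 28.4] rgb [161. 124.  72.]
tcp [589.3 228.   90. ] hd 105.0 t 43.1 q7 -0.49 w 65.2 | yaw 4.36 tx -20.14 ty -2.9 tz -0.0
```

The nut is flat in the short bay (top at z 27). Now the yellow lever.

```bash
python3 plan.py 431 -146.5 92 165
```

```text
tcp [589.3 228.   90. ] hd 105.0 t 43.1 q7 -0.49 w 65.2 | yaw -8.73 tx 2.8 ty -20.14 tz -0.1
```

Emit:
{"method": "drive_tool", "body": {"series": [{"tx":0,"ty":0,"tz":0,"yaw":-1,"gripper":0.5},{"tx":0,"ty":0,"tz":0,"yaw":-1,"gripper":0.5},{"tx":0,"ty":0,"tz":0,"yaw":-1,"gripper":0.5},{"tx":0,"ty":0,"tz":0,"yaw":-1,"gripper":0.5},{"tx":0,"ty":0,"tz":0,"yaw":-1,"gripper":0.5},{"tx":0,"ty":0,"tz":0,"yaw":-1,"gripper":0.5},{"tx":0,"ty":0,"tz":0,"yaw":-1,"gripper":0.5},{"tx":0,"ty":0,"tz":0,"yaw":-1,"gripper":0.5},{"tx":0,"ty":0,"tz":0,"yaw":-0.72,"gripper":0.5}]}}

```text
time: 44.05
tcp_pos: [588.9, 227.9, 88.8]
eef_rot: [0.129, 0.992, -0.001, -0.001]
force: [-0.4, -0.4, 0.6]
gripper_width: 65.3
finger_force: 0.0
```

Emit:
{"method": "drive_tool", "body": {"series": [{"tx":0.14,"ty":-1,"tz":0,"yaw":0,"gripper":0.5},{"tx":0.14,"ty":-1,"tz":0,"yaw":0,"gripper":0.5},{"tx":0.14,"ty":-1,"tz":0,"yaw":0,"gripper":0.5},{"tx":0.14,"ty":-1,"tz":0,"yaw":0,"gripper":0.5},{"tx":0.14,"ty":-1,"tz":0,"yaw":0,"gripper":0.5},{"tx":0.14,"ty":-1,"tz":0,"yaw":0,"gripper":0.5},{"tx":0.14,"ty":-1,"tz":0,"yaw":0,"gripper":0.5},{"tx":0.14,"ty":-1,"tz":0,"yaw":0,"gripper":0.5},{"tx":0.14,"ty":-1,"tz":0,"yaw":0,"gripper":0.5},{"tx":0.14,"ty":-1,"tz":0,"yaw":0,"gripper":0.5},{"tx":0.14,"ty":-1,"tz":0,"yaw":0,"gripper":0.5},{"tx":0.14,"ty":-1,"tz":0,"yaw":0,"gripper":0.5},{"tx":0.14,"ty":-1,"tz":0,"yaw":0,"gripper":0.5},{"tx":0.14,"ty":-1,"tz":0,"yaw":0,"gripper":0.5},{"tx":0.14,"ty":-1,"tz":0,"yaw":0,"gripper":0.5},{"tx":0.14,"ty":-1,"tz":0,"yaw":0,"gripper":0.5},{"tx":0.14,"ty":-1,"tz":0,"yaw":0,"gripper":0.5},{"tx":0.14,"ty":-1,"tz":0,"yaw":0,"gripper":0.5},{"tx":0.14,"ty":-1,"tz":0,"yaw":0,"gripper":0.5},{"tx":0.14,"ty":-1,"tz":0,"yaw":0,"gripper":0.5}]}}

```text
time: 46.05
tcp_pos: [430.6, -143.9, 89.5]
eef_rot: [0.131, 0.991, 0.0, -0.001]
force: [0.8, -0.2, -0.6]
gripper_width: 65.4
finger_force: 0.0
```

Emit:
{"method": "drive_tool", "body": {"series": [{"tx":0,"ty":0,"tz":0,"yaw":0,"gripper":0.3},{"tx":0,"ty":0,"tz":0,"yaw":0,"gripper":0.3},{"tx":0,"ty":0,"tz":0,"yaw":0,"gripper":0.3}]}}

```text
time: 46.35
tcp_pos: [432.0, -142.2, 90.2]
eef_rot: [0.13, 0.991, 0.0, -0.0]
force: [0.8, 0.8, -0.3]
gripper_width: 57.4
finger_force: 0.0
```

```bash
python3 near.py lev 429 -146 3 65; python3 - <<'E'
from h import *
c=cap('wrist'); w=world(c); im=c['image'].astype(int)
m=(w[...,2]>9)&(w[...,2]<20)&(np.hypot(w[...,0]-429,w[...,1]+146)<65)&(im[...,0]>1.6*im[...,2])
r=cv2.minAreaRect(w[m][:,:2].astype(np.float32)); print('grip',m.sum(),np.round(r[0],1),np.round(r[1],1),round(r[2],1))
E
python3 plan.py 429 -146 -30
```

```text
2859 px [311. 229.] rect [ 428.2 -146.9] [ 23.7 102.4] 75.4 zmed/95 [13.3 14.9] rgb [203. 170.  78.]
grip 1889 [ 410.8 -142.6] [19.9 66.3] 76.1
tcp [ 432.2 -142.2   90.3] hd 165.1 t 46.5 q7 1.12 w 56.9 | yaw -0.0 tx 0.1 ty -0.22 tz 6.02
```

View pics/lev.png

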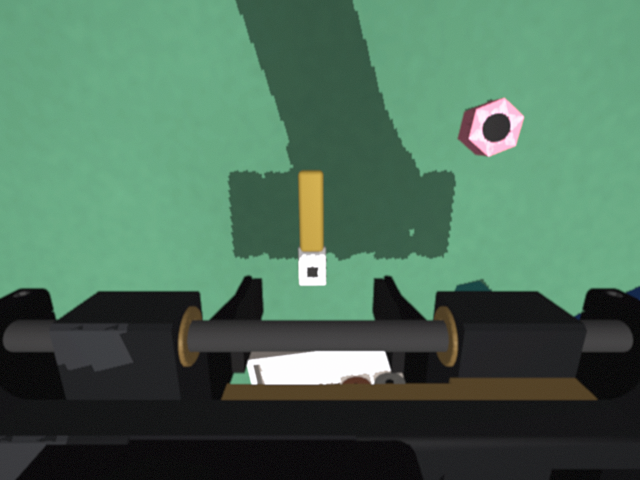

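The lever is at (311,229), tang towards the camera's bottom. It measures origin (428.2,-146.9), heading -14.3°. Picking it near the origin.

Emit:
{"method": "drive_tool", "body": {"series": [{"tx":0.34,"ty":-0.28,"tz":1,"yaw":-0.08,"gripper":0.2},{"tx":0,"ty":0,"tz":1,"yaw":0,"gripper":0.1},{"tx":0,"ty":0,"tz":1,"yaw":0,"gripper":0.1},{"tx":0,"ty":0,"tz":1,"yaw":0,"gripper":0.1},{"tx":0,"ty":0,"tz":1,"yaw":0,"gripper":0.1},{"tx":0,"ty":0,"tz":0.6,"yaw":0,"gripper":0.1},{"tx":0,"ty":0,"tz":0.3,"yaw":0,"gripper":0.1},{"tx":0,"ty":0,"tz":0.15,"yaw":0,"gripper":0.1},{"tx":0,"ty":0,"tz":0,"yaw":0,"gripper":0.1},{"tx":0,"ty":0,"tz":0,"yaw":0,"gripper":-1},{"tx":0,"ty":0,"tz":0,"yaw":0,"gripper":-1},{"tx":0,"ty":0,"tz":0,"yaw":0,"gripper":-1},{"tx":0,"ty":0,"tz":0,"yaw":0,"gripper":-1},{"tx":0,"ty":0,"tz":0,"yaw":0,"gripper":-1},{"tx":0,"ty":0,"tz":0,"yaw":0,"gripper":-1},{"tx":0,"ty":0,"tz":0,"yaw":0,"gripper":-1},{"tx":0,"ty":0,"tz":0,"yaw":0,"gripper":-1}], "force": 25}}

```text
time: 48.15
tcp_pos: [424.0, -147.0, -30.4]
eef_rot: [0.126, 0.992, -0.0, 0.0]
force: [-0.2, 0.5, 5.0]
gripper_width: 19.6
finger_force: 25.0
```

Emit:
{"method": "drive_tool", "body": {"series": [{"tx":0,"ty":0,"tz":-1,"yaw":0,"gripper":-1},{"tx":0,"ty":0,"tz":-1,"yaw":0,"gripper":-1},{"tx":0,"ty":0,"tz":-1,"yaw":0,"gripper":-1},{"tx":0,"ty":0,"tz":-1,"yaw":0,"gripper":-1},{"tx":0,"ty":0,"tz":-1,"yaw":0,"gripper":-1},{"tx":0,"ty":0,"tz":0,"yaw":1,"gripper":-1},{"tx":0,"ty":0,"tz":0,"yaw":1,"gripper":-1},{"tx":0,"ty":0,"tz":0,"yaw":1,"gripper":-1},{"tx":0,"ty":0,"tz":0,"yaw":1,"gripper":-1},{"tx":0,"ty":0,"tz":0,"yaw":1,"gripper":-1},{"tx":0,"ty":0,"tz":0,"yaw":1,"gripper":-1},{"tx":0,"ty":0,"tz":0,"yaw":1,"gripper":-1},{"tx":0,"ty":0,"tz":0,"yaw":1,"gripper":-1},{"tx":0,"ty":0,"tz":0,"yaw":0.8,"gripper":-1},{"tx":0,"ty":0,"tz":0,"yaw":0,"gripper":-1},{"tx":0,"ty":0,"tz":0,"yaw":0,"gripper":-1}]}}

```text
time: 49.75
tcp_pos: [423.5, -146.9, 69.1]
eef_rot: [0.608, 0.794, -0.0, -0.0]
force: [-0.3, 0.4, -0.3]
gripper_width: 19.9
finger_force: 25.0
```

```bash
python3 plan.py 616.3 122.8 50 104.8
```

```text
tcp [ 423.5 -146.9   69.1] hd 105.1 t 49.8 q7 0.2 w 19.9 | yaw 0.05 tx 10.58 ty 12.77 tz 0.96
```

Emit:
{"method": "drive_tool", "body": {"series": [{"tx":0.81,"ty":0.98,"tz":0,"yaw":0,"gripper":-1},{"tx":0.81,"ty":0.98,"tz":0,"yaw":0,"gripper":-1},{"tx":0.81,"ty":0.98,"tz":0,"yaw":0,"gripper":-1},{"tx":0.81,"ty":0.98,"tz":0,"yaw":0,"gripper":-1},{"tx":0.81,"ty":0.98,"tz":0,"yaw":0,"gripper":-1},{"tx":0.81,"ty":0.98,"tz":0,"yaw":0,"gripper":-1},{"tx":0.81,"ty":0.98,"tz":0,"yaw":0,"gripper":-1},{"tx":0.81,"ty":0.98,"tz":0,"yaw":0,"gripper":-1},{"tx":0.81,"ty":0.98,"tz":0,"yaw":0,"gripper":-1},{"tx":0.81,"ty":0.98,"tz":0,"yaw":0,"gripper":-1},{"tx":0.81,"ty":0.98,"tz":0,"yaw":0,"gripper":-1},{"tx":0.81,"ty":0.98,"tz":0,"yaw":0,"gripper":-1},{"tx":0.81,"ty":0.98,"tz":0,"yaw":0,"gripper":-1},{"tx":0,"ty":0,"tz":0.6,"yaw":0,"gripper":-1},{"tx":0,"ty":0,"tz":0,"yaw":0,"gripper":-1},{"tx":0,"ty":0,"tz":0,"yaw":0,"gripper":-1},{"tx":0,"ty":0,"tz":0,"yaw":0,"gripper":-1}]}}

```text
time: 51.45
tcp_pos: [615.1, 121.0, 57.3]
eef_rot: [0.609, 0.793, -0.0, 0.0]
force: [-0.4, -1.1, -1.0]
gripper_width: 19.6
finger_force: 25.0
```

```bash
python3 plan.py 616.3 122.8 -24.7 104.8; python3 near.py held 616 123 60 70; python3 near.py nn 590 228 16 30
```

```text
tcp [615.1 121.   57.3] hd 104.9 t 51.5 q7 -0.37 w 19.6 | yaw 0.02 tx 0.07 ty 0.08 tz 4.1
3289 px [323.  84.] rect [590.  228.3] [36.3 41. ] 74.9 zmed/95 [27.1 28.4] rgb [254. 242. 150.]
```

View pics/held.png

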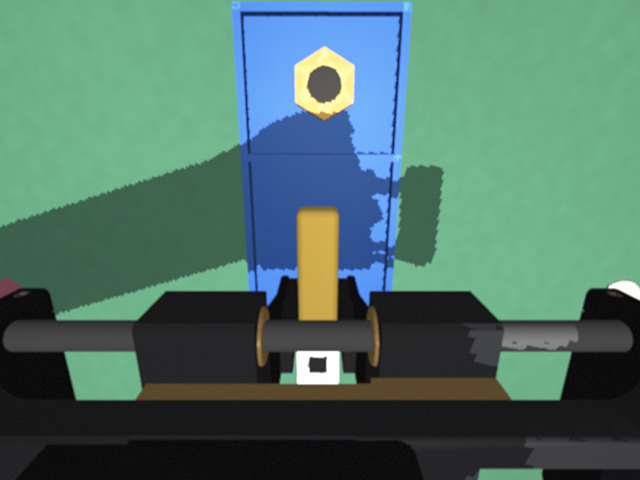

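The nut is centred in the short bay (324,84), and the lever (318,290) is held level over the long bay. Lowering it.

Emit:
{"method": "drive_tool", "body": {"series": [{"tx":0.07,"ty":0.08,"tz":0.8,"yaw":0,"gripper":-1},{"tx":0,"ty":0,"tz":0.9,"yaw":0,"gripper":-1},{"tx":0,"ty":0,"tz":0.9,"yaw":0,"gripper":-1},{"tx":0,"ty":0,"tz":0.7,"yaw":0,"gripper":-1},{"tx":0,"ty":0,"tz":0.5,"yaw":0,"gripper":-1},{"tx":0,"ty":0,"tz":0.28,"yaw":0,"gripper":-1},{"tx":0,"ty":0,"tz":0,"yaw":0,"gripper":-1},{"tx":0,"ty":0,"tz":0,"yaw":0,"gripper":-1},{"tx":0,"ty":0,"tz":0,"yaw":0,"gripper":-0.3},{"tx":0,"ty":0,"tz":0,"yaw":0,"gripper":-0.1},{"tx":0,"ty":0,"tz":0,"yaw":0,"gripper":-0.1},{"tx":0,"ty":0,"tz":0,"yaw":0,"gripper":-0.1},{"tx":0,"ty":0,"tz":-0.5,"yaw":0,"gripper":-0.1},{"tx":0,"ty":0,"tz":-1,"yaw":0,"gripper":-0.1},{"tx":0,"ty":0,"tz":-1,"yaw":0,"gripper":-0.1},{"tx":0,"ty":0,"tz":-1,"yaw":0,"gripper":-0.1},{"tx":0,"ty":0,"tz":-1,"yaw":0,"gripper":-0.1},{"tx":0,"ty":0,"tz":-1,"yaw":0,"gripper":0.5},{"tx":0,"ty":0,"tz":0,"yaw":0,"gripper":0.5}]}}

```text
time: 53.45
tcp_pos: [618.8, 125.2, 89.5]
eef_rot: [0.609, 0.793, 0.003, 0.002]
force: [0.2, 0.2, 0.3]
gripper_width: 48.2
finger_force: 0.0
```

Emit:
{"method": "drive_tool", "body": {"series": [{"tx":-1,"ty":-1,"tz":-0.5,"yaw":0,"gripper":0.5},{"tx":-1,"ty":-1,"tz":0,"yaw":0,"gripper":0.5},{"tx":-1,"ty":-1,"tz":0,"yaw":0,"gripper":0.5},{"tx":0,"ty":-1,"tz":0,"yaw":0,"gripper":0.5},{"tx":0,"ty":0,"tz":0,"yaw":0,"gripper":0.5},{"tx":0,"ty":0,"tz":0,"yaw":0,"gripper":0.5}]}}

```text
time: 54.05
tcp_pos: [555.1, 45.7, 95.8]
eef_rot: [0.609, 0.793, 0.0, 0.0]
force: [0.4, 0.6, 0.3]
gripper_width: 65.2
finger_force: 0.0
```

```bash
python3 - <<'E'
from h import *
c=cap('wrist'); t=cap('top','topend.png'); w=world(c)
O=np.array([605.8,162.4]);x=np.array([-.2554,.9668]);y=np.array([-.9668,-.2554])
im=c['image'].astype(int); m=(w[...,2]>16)&(w[...,2]<40)&(np.hypot(w[...,0]-617,w[...,1]-119)<60)
P=w[m]
if len(P)>100:
    r=cv2.minAreaRect(P[:,:2].astype(np.float32)); g=np.array(r[0])-O; print('grip part',len(P),(g@x).round(1),(g@y).round(1),np.round(r[1],1),round(r[2],1),np.percentile(P[:,2],[5,50,95]).round(1))
w=world(t); H=w[...,2]
for k,(u,v) in dict(red=(174,245),steel=(372,215),bot=(500,208),jar=(170,170)).items():
    print(k,w[v,u].round(0),t['image'][v,u])
E
```

```text
grip part 2251 -27.2 -20.2 [59.9 67.2] 15.2 [17.1 18.8 20.1]
red [451. 388.  13.] [221  37  17]
steel [ 595. -111.   36.] [163 165 158]
bot [ 634. -414.  106.] [135 145 136]
jar [633. 419.  72.] [49 48 48]
```

View pics/topend.png

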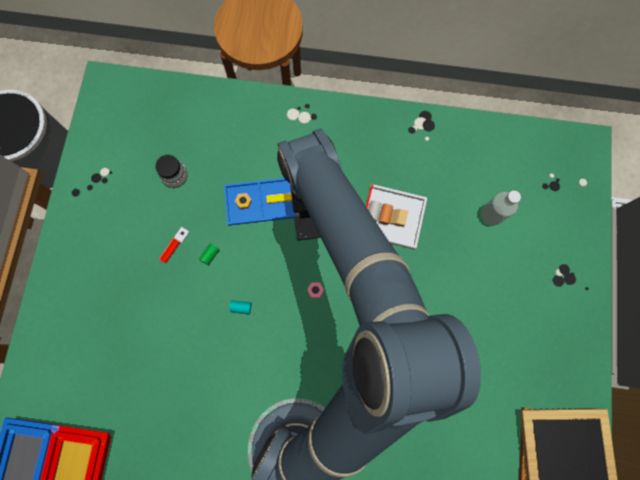

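The bystanders haven't moved, and the lever and nut (243,200) are in the blue tray. One colour-filtered check of the lever, then hand in if it is good.

```bash
python3 - <<'E'
from h import *
c=cap('wrist'); w=world(c)
O=np.array([605.8,162.4]);x=np.array([-.2554,.9668]);y=np.array([-.9668,-.2554])
im=c['image'].astype(int); m=(w[...,2]>16)&(w[...,2]<24)&(np.hypot(w[...,0]-617,w[...,1]-119)<75)&(im[...,0]>1.5*im[...,2])&(im[...,0]>60)
P=w[m]; r=cv2.minAreaRect(P[:,:2].astype(np.float32)); g=np.array(r[0])-O; gx,gy=g@x,g@y
print(len(P),gx.round(1),gy.round(1),np.round(r[1],1),round(r[2],1),np.percentile(P[:,2],[5,95]).round(1),'origin x',(gx-16).round(1))
if abs(gx-16+45)<12 and abs(gy)<25: print(order.sign_off())
E
```

```text
2172 -27.1 0.3 [19.4 66.3] 14.9 [17.2 20. ] origin x -43.1
the job is handed in; nothing more can be done
None
```

Both kits are made up and the job was handed in at about 54 s of the 134 s allowed. The last camera checks put every part within its limits and showed the red lever, bottle and jar unmoved; no verdict came back after hand-in.

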